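# Tighten the stiff strap-clamp bolt with the long arm of an L-key

## Task

Take the big steel L-shaped key out of its slanted holder, flip it over so that its short square arm goes down into the square socket of the strap clamp's bolt, fully in. Then use the long arm as the lever to turn the stiff bolt clockwise (seen from above) until it stops. Leave the key standing in the tight bolt, let go, and do not disturb the other things on the bench.

Things in the scene. Friction and masses are not known exactly. Their poses are not given: they have to be found in the camera images.
- key_mid (a point): Loose L-shaped steel key, 0.25 kg; this point is the middle of its long arm, a round bar 16 mm thick on the key's x axis, 158 mm from the elbow to its free end at -x. The elbow (where the two centre lines cross) is 75 mm along the key's +x. At the start the long arm stands in the holder, leaning 30 degrees, elbow up; its upper 95 mm is free, with 3 mm play below.
- key_tip (a point): Centre of the end face of the key's short arm: a 16 mm square bar, edges slightly rounded, sides parallel to the key's x and y, that runs from the elbow along the key's -z and ends 65 mm from the elbow. Same axes as key_mid. At the start this arm points to the holder's +x and 30 degrees downward.
- holder_mouth (a point): Centre of the mouth of the fixed wooden key holder, 66 mm above the bench: a 30 mm square tube with a 19 mm square bore, leaning 30 degrees from vertical to the holder's +x, on a 100 x 64 x 12 mm foot. z is up, x the way the tube leans. The key comes out when drawn about 75 mm along its long arm.
- bolt_mouth (a point): Centre of the mouth of the bolt's square socket, 99 mm above the bench; z up along the bolt's axis; x and y turn with the bolt. Socket 17.5 mm square, 27 mm deep, small chamfer; its sides run along this frame's x and y turned by -0.75 rad about z, so the long arm can lie any of these four ways. Round head, 44 x 28 mm. With the key fully in, the elbow is 38 mm above this point.
- clamp: Fixed steel strap clamp; origin on the bench under the bolt's axis, z up. Foot 95 (x) x 200 (y) mm, from y = -120 to 80 mm, 10 mm high; strap along y with its top at 68 mm, holding a 58 x 68 x 43 mm dapping block at y = -62 mm. Nothing on the clamp is higher than the bolt head. The key left in the bolt is loose: it turns about 6 degrees and droops about 4.
- bolt (a joint): Turn of the clamp bolt, rad: 0 is tight, against a hard stop; negative is looser (start -0.9 to -0.6); it grows when turned clockwise seen from above. Stiff: it takes about 0.9 N m all the way and stays where it is left.
- steel_block: Bystander: small dark steel block, 38 x 44 x 22 mm; origin at the centre of its underside.
- gold_tin: Bystander: low round brass-coloured tin, 67 mm wide, 20 mm high; origin at the centre of its underside.
- wax_box: Bystander: clear box with a cake of wax, 58 x 70 x 34 mm; origin at the centre of its underside.
- tongs_dark: Bystander: dark tongs lying flat, 48 x 150 x 10 mm; origin at the centre of its underside.
- white_dish: Bystander: white dish, 77 mm wide, 7 mm high; origin at the centre of its underside.
- loupe: Bystander: folding loupe, 25 x 50 x 21 mm; origin at the centre of its underside.
- graver: Bystander: graver with a turned wooden handle, 24 x 125 x 22 mm; origin at the centre of its underside.

How it is judged:
By the outcome, as a careful person would: the job done as asked, in the order asked, and still so for the second after the job is handed in, with the robot touching nothing.
It also fails if it takes over 72 s, if anything falls off the work surface, if the arm or the gripper's body presses on something with over 40 N, if the wrist force passes 120 N, or if a joint passes its speed limit or range.

## Robot

A 6-joint arm with a two-finger parallel gripper is mounted at the origin on a cart in front of the work surface, level with it; the furniture and walls round the work are solid. World frame = base frame: x ahead of the robot, y to its left, z up, the work surface at z = 0. Lengths are in m, angles in rad, forces in N, time in s.
With the tool pointing down it reaches from about 0.375 to 0.9 m from the base axis. Payload 3.1 kg.
Tool frame: the origin (TCP) lies between the finger pads; the fingertips stand 11 mm ahead of it and the grasp point (between the pads) lies 8 mm behind it; z points along the fingers, y is the line along which they close (so a half turn about z gives the same grasp; the last joint's range is limited). The gripper opens to 87 mm and grips with 3 to 60 N. Pads are 19 mm wide; open, the fingers measure 117 mm over their backs; the gripper's body (75 mm by 190 mm) begins 51 mm behind the grasp point.
Start: joints at [-1.528, 0.527, 1.433, -0, 1.181, -0.178], TCP at [0.137, -0.61, 0.234] pointing down, gripper open.
Joint ranges: [-3.08, 3.08], [-0.75, 2.2], [0.22, 2.44], [-1.43, 4.57], [0, 2.65], [-2.85, 2.85]. Speed limits (rad/s): [2.79, 2.79, 3.14, 3.14, 3.14, 3.14].

## Interface

Orientations are given as [roll, pitch, yaw] about the fixed x, y, z axes, in that order (R = Rz(yaw) Ry(pitch) Rx(roll)).
In Python, from station import monitor, cams, r gives the robot as it stands.
- The arm moves only by the tool send_rows, never from a script. Its argument "commands" is a list of rows, each an object with "linear": the shift along the tool's x, y, z in cm, a list of three; "rot": the turn, a rotation vector about the tool's x, y, z in degrees, a list of three; "fingers": the gripper's target within -1 to 1 (fully open at 1, half-way at 0, shut at -1). In form: [{"linear": [x, y, z], "rot": [wx, wy, wz], "fingers": fingers}, ...]. A call has exactly 10 rows; each row is the pose to reach, as a shift and turn from the pose commanded when the call began, along the tool's axes at that moment; what a row does not reach only later rows make up. A row lasts 1/8 s, in which the tool goes at most 62.5 mm and 10.7 degrees, less where a joint would pass 70% of its speed; a pose out of reach is approached as far as the arm can. A call with a gripper value outside its range is refused whole. The fingers move at their own pace and stop on an object; the grip force is fixed at half the most. Time passes only in rows, so rows that repeat a pose let the fingers close, or fill a call up. It gives the time, the measured TCP pose, the force, the opening and the grip force at its end, in the units of the state.
- monitor.state(): the state, without advancing time (a new reading comes with each control period).
- cams.get_image(name): name is "scene" or "top" or "wrist"; returns the picture (480x640x3 uint8, red, green, blue); there is no depth.
- cams.camera_params(name): a dict with "fx", "fy", "cx", "cy" (pixels), "origin" and "rotation" of the camera in the world. Camera axes: x right, y down, z forward; pixel columns grow to the right and rows downward; lengths in m; the calibration is good to about 2 mm. A picture is of the moment at which its call begins: read the wrist's pose just before it. camera_params takes no time and is no camera call; for the wrist camera it gives the pose at the moment of the call.
- r.finish_job(): hands the job in; it is judged then, once.
The state is a dict: "time_s": time; "qpos": joint angles; "qvel": joint speeds; "joint_torque": joint torques, N m; "eef_pos": TCP position; "tool_rot": TCP orientation; "wrist_force": force on the tool from outside, world axes, zero at the start; "moment": the same for the moment, N m; "gripper_width": opening from 0.0 (shut) to 1.0 (fully open); "finger_force": force on a finger pad.
Only numpy, scipy, OpenCV 4.12 (cv2) and the standard library are available. Lean on these libraries where they do the work, as an engineer would, in place of code of your own. Each camera call takes 0.05 s, during which the arm holds its last target. There are 200 camera calls.

## Working session

There is one attempt and no reset: what is moved stays moved. The work goes in short steps, Python scripts to look and compute and a tool call to move; the robot and the scene stay as the last step left them, time stands still between calls to the robot, and variables do not carry over. Pictures are saved under pics/ and viewed, at most 11 in all, crops included, and the job is handed in when it is done.

Besides the shell and the picture viewer there is one more tool, called after "Emit:" by a JSON object that holds its "fn" and its "kwargs". send_rows: Moves the arm, as the interface text tells. Its arguments: {"type":"object","properties":{"commands":{"type":"array","items":{"type":"object","properties":{"linear":{"type":"array","items":{"type":"number"}},"rot":{"type":"array","items":{"type":"number"}},"fingers":{"type":"number"}}}}},"required":["commands"]}

```bash
mkdir -p pics; ls; python3 - <<'E'
from station import monitor,cams,r
import cv2,numpy as np
s=monitor.state();print({k:np.round(v,3).tolist() for k,v in s.items()})
for n in("scene","top"):
    cv2.imwrite(f"pics/{n}0.png",cams.get_image(n)[:,:,::-1]);print(n,{k:np.round(v,4).tolist() for k,v in cams.camera_params(n).items()})
E
```

```text
pics
{'time_s': 0.0, 'qpos': [-1.529, 0.528, 1.434, 0.0, 1.181, -0.179], 'qvel': [-0.0, 0.001, -0.0, -0.0, 0.002, -0.002], 'joint_torque': [-0.001, -44.005, -17.66, 0.063, 0.058, -0.0], 'eef_pos': [0.137, -0.609, 0.233], 'tool_rot': [-3.139, -0.0, 0.221], 'wrist_force': [-0.201, -0.406, -0.64], 'moment': [0.011, 0.021, 0.017], 'finger_force': 0.0, 'gripper_width': 0.998}
scene {'fx': 544.306, 'fy': 544.306, 'cx': 322.8884, 'cy': 236.0214, 'origin': [-0.6442, -0.0704, 0.8385], 'rotation': [-2.1223, -0.0023, -1.6072]}
top {'fx': 578.0865, 'fy': 578.0865, 'cx': 316.2582, 'cy': 235.9006, 'origin': [0.395, -0.0929, 1.2592], 'rotation': [-3.0097, 0.0005, -1.5943]}
```

View pics/scene0.png

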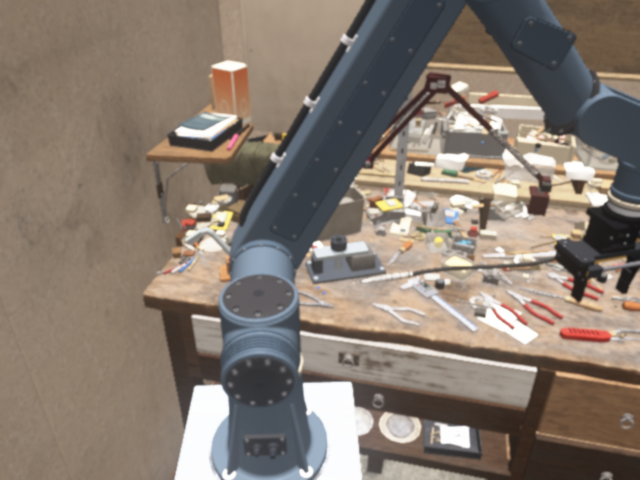

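View pics/top0.png

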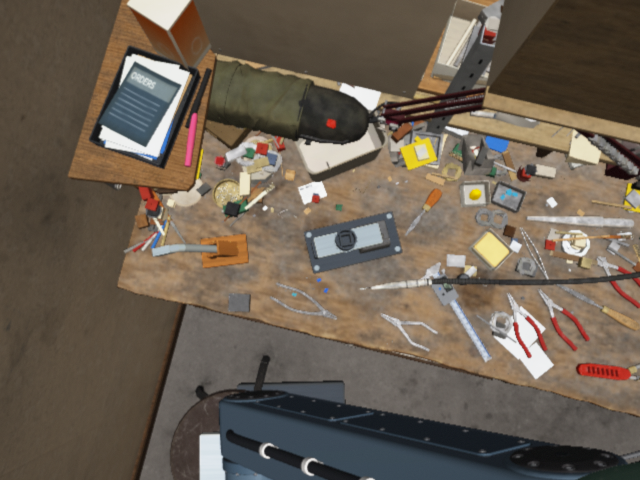

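The scene view shows the key behind the arm's shoulder, with its elbow near (195,235), and the clamp at (345,260). The top view shows the holder at (225,250), the key running left to about (155,250), and the clamp with its bolt head at (346,240).

```bash
cat > h.py <<'E'
import numpy as np,cv2
from scipy.spatial.transform import Rotation as Ro
from station import monitor,cams,r
def cam(n):
    p=cams.camera_params(n);R=Ro.from_euler('xyz',p['rotation']).as_matrix();return p,R,np.array(p['origin'])
def ray(n,u,v):
    p,R,o=cam(n);d=R@np.array([(u-p['cx'])/p['fx'],(v-p['cy'])/p['fy'],1]);return o,d/np.linalg.norm(d)
def onz(n,u,v,z):
    o,d=ray(n,u,v);return o+d*(z-o[2])/d[2]
def tri(l):
    A=0;b=0
    for n,u,v in l:
        o,d=ray(n,u,v);P=np.eye(3)-np.outer(d,d);A=A+P;b=b+P@o
    return np.linalg.solve(A,b)
def proj(n,X):
    p,R,o=cam(n);c=R.T@(np.array(X)-o);return np.array([p['fx']*c[0]/c[2]+p['cx'],p['fy']*c[1]/c[2]+p['cy']])
E
python3 - <<'E'
from h import *
t=cv2.imread('pics/top0.png');s=cv2.imread('pics/scene0.png')
a=cv2.resize(t[205:285,130:290],(800,400),interpolation=cv2.INTER_CUBIC)[:300]
a=cv2.resize(t[205:280,140:300],None,fx=5,fy=4,interpolation=cv2.INTER_CUBIC)
b=cv2.resize(t[205:280,290:410],None,fx=4,fy=4,interpolation=cv2.INTER_CUBIC)
c=cv2.resize(s[220:295,160:240],None,fx=4,fy=4,interpolation=cv2.INTER_CUBIC)
cv2.imwrite('pics/c1.png',np.vstack([a,np.hstack([b,c])]))
print(onz('top',346,240,.099),onz('top',225,252,.01),onz('top',155,250,.1))
E
```

```text
[ 0.53915718 -0.155873    0.099     ] [0.53014997 0.10281974 0.01      ] [0.52779521 0.22983696 0.1       ]
```

View pics/c1.png

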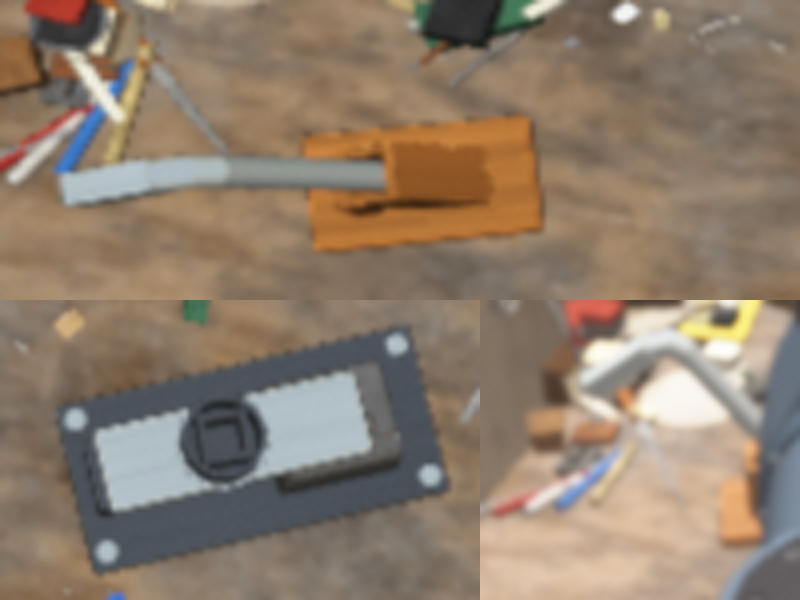

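The composite gives these top-view pixels:
- **Holder foot corners:** about (200.6,238.8), (246,234.3), (248.6,262.3) and (202.8,267.5).
- **Key:** end at about (152,252), elbow near (170-185,248).
- **Bolt head:** (345.5,240), with its socket nearly aligned to the image axes.
- **Clamp foot corners:** measurable.

In the scene view the elbow is at about (204,230) and the tip at about (187,241).

```bash
python3 - <<'E'
from h import *
np.set_printoptions(precision=4,suppress=True)
F=np.array([onz('top',*p,.012) for p in[(200.6,238.75),(246,234.25),(248.6,262.25),(202.8,267.5)]])
print('foot c',F.mean(0),'edges',np.linalg.norm(F[1]-F[0]),np.linalg.norm(F[2]-F[1]))
h=(F[0]+F[3]-F[1]-F[2]);h/=np.linalg.norm(h);print('h yaw',np.degrees(np.arctan2(h[1],h[0])))
C=np.array([onz('top',*p,.010) for p in[(304.5,233),(392,211.75),(401.75,251.75),(314.25,273.25)]])
y=(C[0]+C[3]-C[1]-C[2]);print('clamp edges',np.linalg.norm(C[1]-C[0]),np.linalg.norm(C[2]-C[1]));y/=np.linalg.norm(y)
print('clamp c',C.mean(0),'bolt pred',C.mean(0)+.02*y,'y yaw',np.degrees(np.arctan2(y[1],y[0])),'head',onz('top',345.5,240,.099))
# socket orientation prediction
print('elbow tri',[tri([('top',u,247),('scene',204,232)]) for u in(170,175,180)])
# key end and mouth via model: vertical plane
for u,v in [(217,248.5),(152.5,251.5)]: print(onz('top',u,v,.066),onz('top',u,v,.115),onz('top',u,v,.148))
# project predicted key from foot guess: mouth m
for s in (-.01,0,.01,.02):
    m=F.mean(0)+h*s;m[2]=.066
    u=.5*h+np.array([0,0,.866]);k=.866*h-np.array([0,0,.5])
    e=m+.095*u;print(s,proj('top',m),proj('top',e),proj('top',e+.065*k),proj('scene',e),proj('scene',e+.065*k))
E
```

```text
foot c [0.5329 0.1036 0.012 ] edges 0.09909198733283313 0.06148448213312772
h yaw 94.79517698293513
clamp edges 0.19734001181633926 0.09028701694455721
clamp c [ 0.5448 -0.1762  0.01  ] bolt pred [ 0.5404 -0.1567  0.01  ] y yaw 102.44630523621638 head [ 0.5392 -0.1549  0.099 ]
elbow tri [array([0.5292, 0.1866, 0.1348]), array([0.5289, 0.1818, 0.1341]), array([0.5284, 0.177 , 0.1336])]
[0.5318 0.1106 0.066 ] [0.5262 0.1023 0.115 ] [0.5224 0.0966 0.148 ]
[0.5287 0.2444 0.066 ] [0.5232 0.2306 0.115 ] [0.5195 0.2213 0.148 ]
-0.01 [225.2021 247.3649] [194.0763 245.2203] [169.2889 250.1178] [220.1933 226.6934] [198.7277 239.1712]
0 [220.4039 247.8773] [188.9215 245.77  ] [164.2722 250.6531] [216.1211 226.931 ] [194.6727 239.4162]
0.01 [215.6045 248.3898] [183.7654 246.3199] [159.2543 251.1885] [212.0426 227.1689] [190.6116 239.6616]
0.02 [210.804  248.9024] [178.6081 246.87  ] [154.2353 251.7241] [207.9579 227.4072] [186.5443 239.9074]
```

```bash
cat >> h.py <<'E'
np.set_printoptions(precision=4,suppress=True)
hy=np.radians(94.8)
def toolR(yaw,th):
    """tool whose y is horizontal at yaw-90deg, z in the vertical plane of yaw (rad), elevation angle th deg (-90 down)"""
    h=np.array([np.cos(yaw),np.sin(yaw),0]);t=np.radians(th)
    z=np.cos(t)*h+np.sin(t)*np.array([0,0,1]);y=np.array([h[1],-h[0],0]);x=np.cross(y,z)
    return np.c_[x,y,z]
def now():
    s=monitor.state();return np.array(s['eef_pos']),Ro.from_euler('xyz',s['tool_rot']).as_matrix(),s
def rel(p,R,p0,R0):
    print('linear cm',np.round(R0.T@(np.array(p)-p0)*100,2),'rot deg',np.round(np.degrees(Ro.from_matrix(R0.T@R).as_rotvec()),1))
m=np.array([.5313,.1235,.066])
h=np.array([np.cos(hy),np.sin(hy),0]);u=.5*h+np.array([0,0,.866])
E
python3 - <<'E'
from h import *
p0,R0,s=now()
p1=np.array([.45,-.25,.33]);R1=toolR(np.radians(60),-90)
rel(p1,R1,p0,R0)
R2=toolR(hy,-60);g=m+.045*u;print(g)
rel(g-.12*R2[:,2],R2,p1,R1)
E
```

```text
linear cm [ 38.42 -28.21  -9.67] rot deg [ -0.1  -0.1 -47.4]
[0.5294 0.1459 0.105 ]
linear cm [33.33 -9.49 12.11] rot deg [  9.1  29.1 -34. ]
```

Emit:
{"fn": "send_rows", "kwargs": {"commands": [{"linear": [3, -2, -5], "rot": [0, 0, -5], "fingers": 1}, {"linear": [8, -5, -9], "rot": [0, 0, -10], "fingers": 1}, {"linear": [13, -9, -9.7], "rot": [0, 0, -16], "fingers": 1}, {"linear": [18, -13, -9.7], "rot": [0, 0, -22], "fingers": 1}, {"linear": [23, -17, -9.7], "rot": [0, 0, -28], "fingers": 1}, {"linear": [28, -21, -9.7], "rot": [0, 0, -34], "fingers": 1}, {"linear": [33, -25, -9.7], "rot": [0, 0, -40], "fingers": 1}, {"linear": [37, -27, -9.7], "rot": [0, 0, -45], "fingers": 1}, {"linear": [38.4, -28.2, -9.7], "rot": [0, 0, -47.4], "fingers": 1}, {"linear": [38.4, -28.2, -9.7], "rot": [0, 0, -47.4], "fingers": 1}]}}

```text
time_s: 1.35
eef_pos: [0.4498, -0.2498, 0.3302]
tool_rot: [-3.14, 0.001, 1.05]
wrist_force: [0.4, 0.1, 0.0]
gripper_width: 0.998
finger_force: 0.0
```

```bash
python3 - <<'E'
from h import *
p0,R0,s=now();print(s['time_s'],p0,s['tool_rot'],s['qpos'])
R2=toolR(hy,-60);g=m+.045*u
rel(g-.12*R2[:,2],R2,p0,R0)
p,R,o=cam('wrist');print('cam in tool',R0.T@(o-p0),Ro.from_matrix(R0.T@R).as_euler('xyz'))
E
```

```text
1.35 [ 0.4498 -0.2498  0.3302] [-3.1405  0.0005  1.0501] [-0.7239  0.2699  1.5761 -0.0008  1.2966 -0.203 ]
linear cm [33.35 -9.36 12.12] rot deg [  9.   29.1 -33.8]
cam in tool [ 0.0844 -0.0004 -0.1508] [-0.3118  0.0012  1.5704]
```

Emit:
{"fn": "send_rows", "kwargs": {"commands": [{"linear": [5, -1.4, 0], "rot": [1, 4, -5], "fingers": 1}, {"linear": [10, -2.8, 0], "rot": [2, 8, -10], "fingers": 1}, {"linear": [15, -4.2, 1], "rot": [4, 12, -15], "fingers": 1}, {"linear": [20, -5.6, 3], "rot": [5, 17, -20], "fingers": 1}, {"linear": [24, -7, 5], "rot": [6, 21, -25], "fingers": 1}, {"linear": [28, -8, 7], "rot": [8, 25, -30], "fingers": 1}, {"linear": [31, -9, 9], "rot": [9, 28, -33], "fingers": 1}, {"linear": [33.3, -9.4, 10], "rot": [9, 29.1, -33.8], "fingers": 1}, {"linear": [33.3, -9.4, 10], "rot": [9, 29.1, -33.8], "fingers": 1}, {"linear": [33.3, -9.4, 10], "rot": [9, 29.1, -33.8], "fingers": 1}]}}

```text
time_s: 2.6
eef_pos: [0.535, 0.0838, 0.2312]
tool_rot: [3.139, -0.522, 1.652]
wrist_force: [0.5, 0.1, 0.2]
gripper_width: 1.0
finger_force: 0.0
```

```bash
python3 - <<'E'
from h import *
p0,R0,s=now();print(s['time_s'],p0,s['tool_rot'],s['qpos'])
im=cams.get_image('wrist')[:,:,::-1].copy();cv2.imwrite('pics/w1.png',im)
for d in(0,.045,.095):print(d,proj('wrist',m+d*u))
print('tip',proj('wrist',m+.095*u+.065*(.866*h-np.array([0,0,.5]))))
E
```

```text
2.6 [0.535  0.0838 0.2312] [ 3.139  -0.5222  1.6519] [-0.3175  0.481   1.6658  0.5062  1.2538 -0.6223]
0 [320.3939 276.7216]
0.045 [320.3647 245.2999]
0.095 [320.3238 201.2299]
tip [320.0869 152.8602]
```

View pics/w1.png

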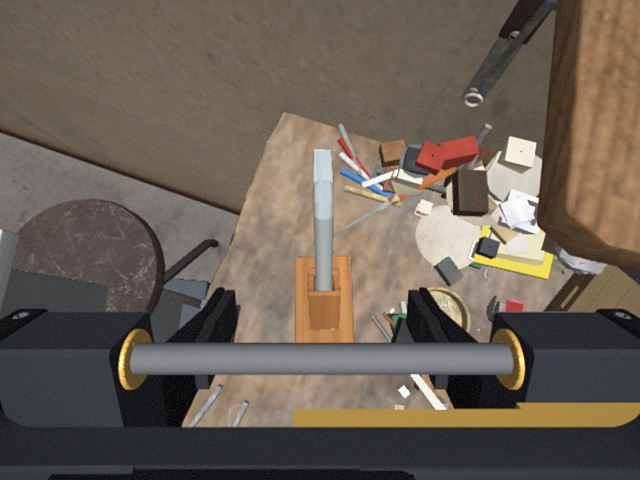

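The wrist picture confirms the estimate: the key runs from its end at (322,152) to the holder at (325,288), and the prediction was (320,153) to (320,277). I'll go in with a small sideways correction.

```bash
python3 - <<'E'
from h import *
p0,R0,s=now();R2=toolR(hy,-60);g=m+.045*u+R2[:,1]*.0015
rel(g+.008*R2[:,2],R2,p0,R0)
E
```

```text
linear cm [-0.9   0.04 14.87] rot deg [ 0.3  0.1 -0.1]
```

Emit:
{"fn": "send_rows", "kwargs": {"commands": [{"linear": [-0.9, 0.05, 2], "rot": [0, 0, 0], "fingers": 1}, {"linear": [-0.9, 0.05, 5], "rot": [0, 0, 0], "fingers": 1}, {"linear": [-0.9, 0.05, 8], "rot": [0, 0, 0], "fingers": 0.5}, {"linear": [-0.9, 0.05, 11], "rot": [0, 0, 0], "fingers": 0.2}, {"linear": [-0.9, 0.05, 13], "rot": [0, 0, 0], "fingers": 0}, {"linear": [-0.9, 0.05, 14.2], "rot": [0, 0, 0], "fingers": 0}, {"linear": [-0.9, 0.05, 14.8], "rot": [0, 0, 0], "fingers": 0}, {"linear": [-0.9, 0.05, 14.8], "rot": [0, 0, 0], "fingers": 0}, {"linear": [-0.9, 0.05, 14.8], "rot": [0, 0, 0], "fingers": -0.3}, {"linear": [-0.9, 0.05, 14.8], "rot": [0, 0, 0], "fingers": -0.3}]}}

```text
time_s: 3.9
eef_pos: [0.5303, 0.1507, 0.0984]
tool_rot: [3.139, -0.523, 1.653]
wrist_force: [0.7, -0.5, -0.5]
gripper_width: 0.383
finger_force: 0.0
```

```bash
python3 - <<'E'
from h import *
p0,R0,s=now();print(s['time_s'],p0,s['tool_rot'],s['wrist_force'])
im=cams.get_image('wrist')[:,:,::-1].copy();cv2.imwrite('pics/w2.png',im)
for d in(0,.045,.095):print(d,proj('wrist',m+d*u))
print('tip',proj('wrist',m+.095*u+.065*(.866*h-np.array([0,0,.5]))), 'grasp',proj('wrist',p0-.008*R0[:,2]))
E
```

```text
3.9 [0.5303 0.1507 0.0984] [ 3.1391 -0.5234  1.6527] [ 0.6564 -0.4885 -0.4902]
0 [319.6757 368.0013]
0.045 [319.4536 327.3339]
0.095 [319.0677 256.6527]
tip [319.119  152.7249] grasp [322.2785 325.8646]
```

View pics/w2.png

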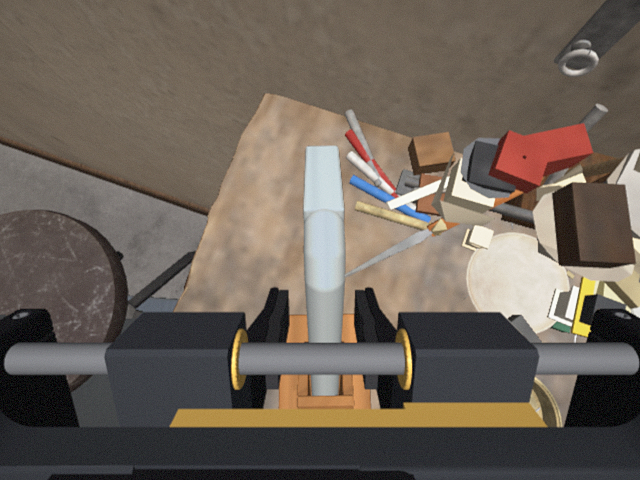

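The fingers straddle the bar at about (324,330), and the key's end is at (322,150), as predicted. Closing now.

Emit:
{"fn": "send_rows", "kwargs": {"commands": [{"linear": [0, 0, 0], "rot": [0, 0, 0], "fingers": -1}, {"linear": [0, 0, 0], "rot": [0, 0, 0], "fingers": -1}, {"linear": [0, 0, 0], "rot": [0, 0, 0], "fingers": -1}, {"linear": [0, 0, 0], "rot": [0, 0, 0], "fingers": -1}, {"linear": [0, 0, 0], "rot": [0, 0, 0], "fingers": -1}, {"linear": [0.43, 0, -0.25], "rot": [0, 0, 0], "fingers": -1}, {"linear": [0.87, 0, -0.5], "rot": [0, 0, 0], "fingers": -1}, {"linear": [1.73, 0, -1], "rot": [0, 0, 0], "fingers": -1}, {"linear": [2.6, 0, -1.5], "rot": [0, 0, 0], "fingers": -1}, {"linear": [2.6, 0, -1.5], "rot": [0, 0, 0], "fingers": -1}]}}

```text
time_s: 5.2
eef_pos: [0.5287, 0.1666, 0.1248]
tool_rot: [3.139, -0.524, 1.654]
wrist_force: [0.6, 1.3, -2.4]
gripper_width: 0.171
finger_force: 29.9
```

```bash
python3 - <<'E'
from h import *
p0,R0,s=now();print(s['time_s'],p0,s['tool_rot'],s['wrist_force'],s['finger_force'],s['gripper_width'])
im=cams.get_image('wrist')[:,:,::-1].copy();cv2.imwrite('pics/w3.png',im)
E
```

```text
5.2 [0.5287 0.1666 0.1248] [ 3.1389 -0.5237  1.6542] [ 0.601   1.3326 -2.3663] 29.872544780373573 0.17072101548929264
```

Emit:
{"fn": "send_rows", "kwargs": {"commands": [{"linear": [0.87, 0, -0.5], "rot": [0, 0, 0], "fingers": -1}, {"linear": [1.73, 0, -1], "rot": [0, 0, 0], "fingers": -1}, {"linear": [2.6, 0, -1.5], "rot": [0, 0, 0], "fingers": -1}, {"linear": [3.46, 0, -2], "rot": [0, 0, 0], "fingers": -1}, {"linear": [4.33, 0, -2.5], "rot": [0, 0, 0], "fingers": -1}, {"linear": [5.2, 0, -3], "rot": [0, 0, 0], "fingers": -1}, {"linear": [6.1, 0, -3.5], "rot": [0, 0, 0], "fingers": -1}, {"linear": [6.1, 0, -4.5], "rot": [0, 0, 0], "fingers": -1}, {"linear": [6.1, 0, -6.5], "rot": [0, 0, 0], "fingers": -1}, {"linear": [6.1, 0, -6.5], "rot": [0, 0, 0], "fingers": -1}]}}

```text
time_s: 6.5
eef_pos: [0.509, 0.1895, 0.2068]
tool_rot: [-3.101, -0.531, 1.646]
wrist_force: [-29.3, 1.7, -7.2]
gripper_width: 0.167
finger_force: 29.9
```

```bash
python3 - <<'E'
from h import *
p0,R0,s=now();print(s['time_s'],p0,s['tool_rot'],s['wrist_force'],s['finger_force'],s['qpos'])
im=cams.get_image('wrist')[:,:,::-1].copy();cv2.imwrite('pics/w4.png',im)
c=cams.get_image('top')[:,:,::-1].copy();cv2.imwrite('pics/top4.png',c)
a=cv2.imread('pics/w2.png')[130:350,240:400];b=cv2.imread('pics/w3.png')[130:350,240:400]
v=np.hstack([a,b,im[130:350,240:400]]);v=cv2.resize(v,None,fx=1.6,fy=1.6)
v2=cv2.resize(c[195:285,120:420],None,fx=2.56,fy=2.56,interpolation=cv2.INTER_CUBIC)
cv2.imwrite('pics/c4.png',np.vstack([v,v2[:,:768]]))
E
```

```text
6.5 [0.509  0.1895 0.2068] [-3.1007 -0.5313  1.6458] [-29.3028   1.7106  -7.2159] 29.89200155250728 [-0.1313  0.5     1.7285  0.5643  1.1452 -0.5162]
```

View pics/c4.png

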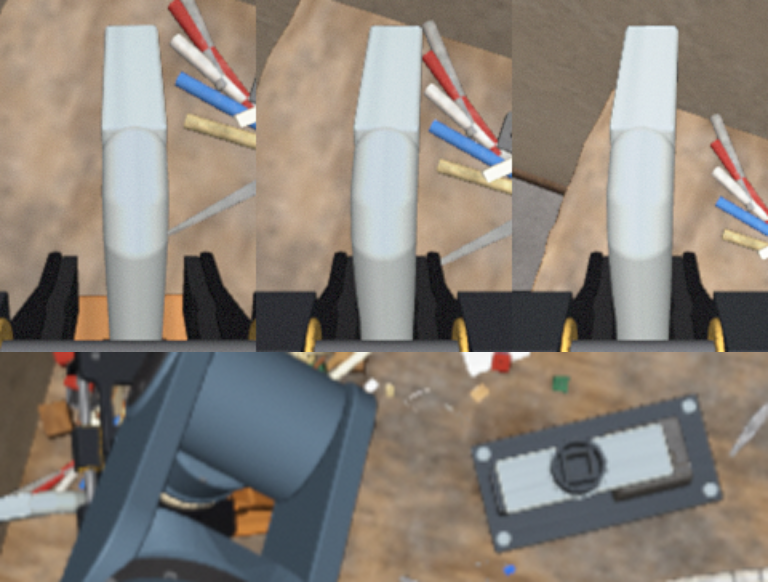

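The key is out and has not shifted in the grip (its end is still at the same pixels). Something pushes the arm in -x with 29 N, probably the side table touching the gripper body. I'll back off in -x at once.

Emit:
{"fn": "send_rows", "kwargs": {"commands": [{"linear": [0, -1.5, 0], "rot": [0, 0, 0], "fingers": -1}, {"linear": [0, -3, 0], "rot": [0, 0, 0], "fingers": -1}, {"linear": [0, -4.5, 0], "rot": [0, 0, 0], "fingers": -1}, {"linear": [0, -6, 0], "rot": [0, 0, 0], "fingers": -1}, {"linear": [-1, -6, -0.5], "rot": [0, 0, 0], "fingers": -1}, {"linear": [-2, -6, -1.5], "rot": [0, 0, 0], "fingers": -1}, {"linear": [-3, -6, -2.5], "rot": [0, 0, 0], "fingers": -1}, {"linear": [-4, -6, -3.5], "rot": [0, 0, 0], "fingers": -1}, {"linear": [-4, -6, -3.5], "rot": [0, 0, 0], "fingers": -1}, {"linear": [-4, -6, -3.5], "rot": [0, 0, 0], "fingers": -1}]}}

```text
time_s: 7.85
eef_pos: [0.4712, 0.1293, 0.2209]
tool_rot: [3.141, -0.524, 1.652]
wrist_force: [-0.6, -0.6, -1.7]
gripper_width: 0.176
finger_force: 29.9
```

```bash
python3 - <<'E'
from h import *
p0,R0,s=now();print(s['time_s'],p0,s['tool_rot'],s['wrist_force'],s['finger_force'],s['qpos'])
# bolt position/orientation from old top image
im=cv2.imread('pics/top0.png')[218:262,322:370]
cv2.imwrite('pics/b.png',cv2.resize(np.hstack([im,cv2.imread('pics/top4.png')[218:262,322:370]]),None,fx=8,fy=8,interpolation=cv2.INTER_CUBIC))
E
```

```text
7.85 [0.4712 0.1293 0.2209] [ 3.1409 -0.5241  1.6517] [-0.5959 -0.6496 -1.6762] 29.884218899533153 [-0.2682  0.4178  1.8362  0.5433  1.1436 -0.6429]
```

View pics/b.png

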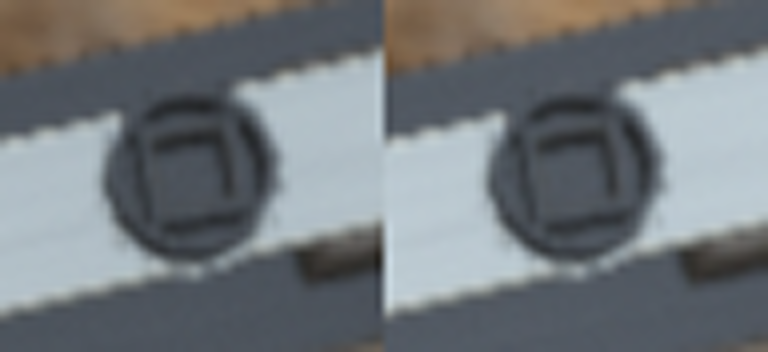

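The right-hand crop shows the socket rotated about 13° in the image, along with the strap. Its centre is at about (346.2,240.2) in the top view. Contact is cleared. Next is the pose with the short arm down, above the bolt.

```bash
cat >> h.py <<'E'
bolt=np.array([.5395,-.156,.099]);D=.049
def preins(yawdeg,ez,d=D):
    y=np.radians(yawdeg);R=toolR(y,-120);k=np.array([np.cos(y),np.sin(y),0])
    e=bolt.copy();e[2]=ez;return e-d*k+.008*R[:,2],R
E
python3 - <<'E'
from h import *
print(onz('top',346.2,240.2,.099))
p0,R0,s=now()
p,R=preins(101,.21);print(p);rel(p,R,p0,R0)
E
```

```text
[ 0.5387 -0.1563  0.099 ]
[ 0.5496 -0.208   0.2031]
linear cm [-30.55   5.1  -15.6 ] rot deg [  0.  -60.   -6.7]
```

Emit:
{"fn": "send_rows", "kwargs": {"commands": [{"linear": [-2, 0, -2.5], "rot": [0, -3, 0], "fingers": -1}, {"linear": [-6, 0.7, -4.5], "rot": [0, -10, -1], "fingers": -1}, {"linear": [-10, 1.5, -6.5], "rot": [0, -18, -2], "fingers": -1}, {"linear": [-14, 2.2, -8.5], "rot": [0, -26, -3], "fingers": -1}, {"linear": [-18, 3, -10.5], "rot": [0, -34, -4], "fingers": -1}, {"linear": [-22, 3.7, -12.5], "rot": [0, -42, -5], "fingers": -1}, {"linear": [-26, 4.4, -14.3], "rot": [0, -50, -5.8], "fingers": -1}, {"linear": [-29, 4.9, -15.3], "rot": [0, -57, -6.4], "fingers": -1}, {"linear": [-30.5, 5.1, -15.6], "rot": [0, -60, -6.7], "fingers": -1}, {"linear": [-30.5, 5.1, -15.6], "rot": [0, -60, -6.7], "fingers": -1}]}}

```text
time_s: 9.1
eef_pos: [0.5487, -0.2065, 0.2019]
tool_rot: [-3.139, 0.522, 1.764]
wrist_force: [1.0, -0.2, -2.6]
gripper_width: 0.174
finger_force: 29.9
```

```bash
python3 - <<'E'
from h import *
p0,R0,s=now();print(s['time_s'],p0,s['tool_rot'],s['wrist_force'],s['finger_force'],s['qpos'])
p,R=preins(101,.21);rel(p,R,p0,R0)
im=cams.get_image('wrist')[:,:,::-1].copy();cv2.imwrite('pics/w5.png',im)
k=np.array([np.cos(np.radians(101)),np.sin(np.radians(101)),0]);e=p0-.008*R0[:,2]+D*k
print('elbow',e,proj('wrist',e),'tip',proj('wrist',e-[0,0,.065]),'bolt',proj('wrist',bolt),cams.camera_params('wrist')['fx'])
for n in('scene','top'):
    cv2.imwrite(f'pics/{n}5.png',cams.get_image(n)[:,:,::-1])
E
```

```text
9.1 [ 0.5487 -0.2065  0.2019] [-3.1392  0.5215  1.7641] [ 1.0268 -0.225  -2.5651] 29.878832269459963 [-0.3322  0.4952  1.753  -0.6931  0.7429 -0.0394]
linear cm [-0.2   0.06 -0.02] rot deg [-0.1 -0.1  0.1]
elbow [ 0.5387 -0.1545  0.2088] [321.3665 255.7362] tip [321.3418 152.9454] bolt [322.2843 111.0226] 353.5007973069273
```

View pics/w5.png

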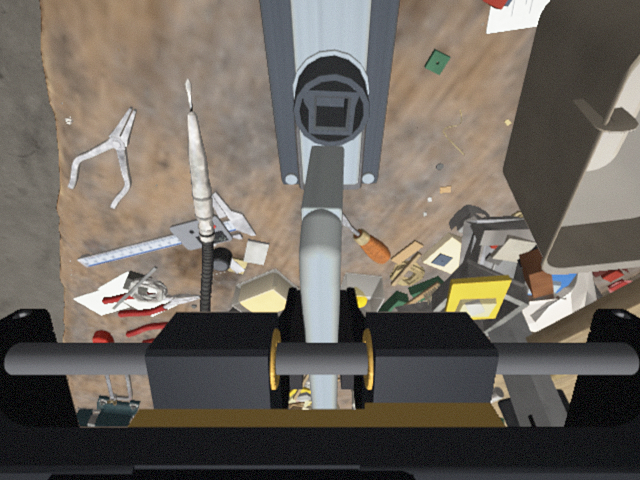

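The short arm hangs down with its end edge at about (328,147), and the socket is centred near (331,115). I'll zoom in for a precise fit.

```bash
python3 - <<'E'
from h import *
w=cv2.imread('pics/w5.png');s=cv2.imread('pics/scene5.png');t=cv2.imread('pics/top5.png')
b=proj('scene',bolt).astype(int);tb=proj('top',bolt).astype(int);print(b,tb)
A=cv2.resize(w[80:222,285:375],(360,568),interpolation=cv2.INTER_CUBIC)
B=cv2.resize(s[b[1]-65:b[1]+20,b[0]-55:b[0]+55],None,fx=4,fy=4,interpolation=cv2.INTER_CUBIC)
C=cv2.resize(t[tb[1]-28:tb[1]+29,tb[0]-55:tb[0]+55],(440,228),interpolation=cv2.INTER_CUBIC)
cv2.imwrite('pics/c5.png',np.hstack([A,np.vstack([B,C])]));print(B.shape,C.shape)
E
```

```text
[338 239] [346 239]
(340, 440, 3) (228, 440, 3)
```

View pics/c5.png

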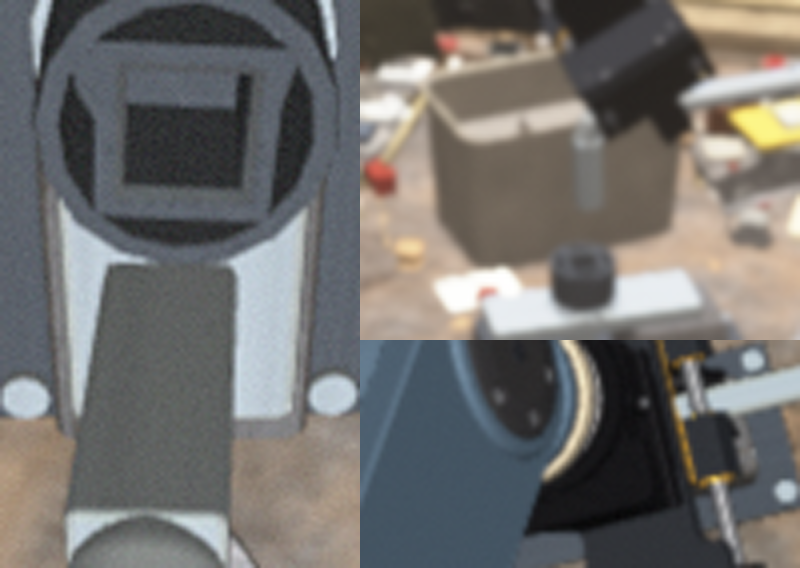

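The crop shows the socket hole centred at about wrist pixel (331.3,112). The key's outer end edge runs (312,146.3)-(343.8,146.8), and its outer top edge runs (302,208)-(342.5,208). In the scene view the tip is at about (340,226) and the head at about (338.8,237).

```bash
python3 - <<'E'
from h import *
from scipy.optimize import brentq
p0,R0,s=now();yk=np.arctan2(*(-R0[:2,1])[[0,1]]*[-1,1]) if 0 else np.arctan2(R0[0,1],-R0[1,1])
print('k yaw',np.degrees(yk),s['time_s'])
k=np.array([np.cos(yk),np.sin(yk),0]);ky=np.cross([0,0,1],k)
P=lambda u,v:(u/4+285,v/4+80)
c=np.array([onz('wrist',*P(*q),.099) for q in[(121,69),(252,70),(247,188),(121,188)]])
hc=np.array([onz('wrist',*P(*q),.099) for q in[(38,128),(335,128),(186,262),(186,-5)]])
bc=onz('wrist',*P(186,128),.099);print('bolt wrist',bc,'hole mean',c.mean(0),'head w',np.linalg.norm(hc[1]-hc[0]),np.linalg.norm(hc[3]-hc[2]))
for a,b in((0,1),(1,2),(2,3),(3,0)):
    d=c[b]-c[a];print('edge',np.linalg.norm(d),np.degrees(np.arctan2(d[1],d[0]))%90)
def onk(u,v,cc):
    o,d=ray('wrist',u,v);return o+d*(cc-k@o)/(k@d)
g=p0-.008*R0[:,2]
tm=((312+343.75)/2,146.5);em=(322.25,208)
f=lambda D:np.linalg.norm(onk(*tm,k@g+D+.008)-onk(*em,k@g+D+.008))-.073
for D in(.043,.046,.049,.052):
    X=k@g+D+.008;a,b,w1,w2=onk(*tm,X),onk(*em,X),np.linalg.norm(onk(312,146.3,X)-onk(343.75,146.7,X)),np.linalg.norm(onk(302,208,X)-onk(342.5,208,X))
    print(D,'len',f(D)+.073,'w',w1,w2,'tip',a-.008*k,'elbtop',b-.008*k,'lat tip-bolt',(a-bc)@ky,'lat elb-bolt',(b-bc)@ky,'k off',(a-.008*k-bc)@k)
print('lat grasp-bolt',(g-bc)@ky)
print('scene tip',ray('scene',340,226)[0]+ray('scene',340,226)[1]*((.54+.6442)/ray('scene',340,226)[1][0]),'scene bolt',ray('scene',338.75,237)[0]+ray('scene',338.75,237)[1]*((.54+.6442)/ray('scene',338.75,237)[1][0]))
E
```

```text
k yaw 101.02626436428882 9.25
bolt wrist [ 0.5458 -0.1565  0.099 ] hole mean [ 0.5457 -0.157   0.099 ] head w 0.042540055566474506 0.04043128227696588
edge 0.018180836893524534 10.55217219109351
edge 0.017799513342340537 11.883567968224341
edge 0.018664714388558316 10.987218720692624
edge 0.017936563349823756 10.329316979323565
0.043 len 0.044202010207761634 w 0.015255113568952398 0.016071642687449532 tip [ 0.5436 -0.1602  0.1424] elbtop [ 0.5408 -0.1607  0.1865] lat tip-bolt 0.0027749526831327364 lat elb-bolt 0.005646719407860468 k off -0.0031788368054917284
0.046 len 0.042790855370689905 w 0.014768092114459255 0.015558553436271142 tip [ 0.543  -0.1573  0.1472] elbtop [ 0.5402 -0.1578  0.1899] lat tip-bolt 0.0028870926987648498 lat elb-bolt 0.005667177903003018 k off -0.00017883680549170486
0.049 len 0.041379700533618176 w 0.014281070659966111 0.015045464185092642 tip [ 0.5423 -0.1543  0.1519] elbtop [ 0.5396 -0.1549  0.1932] lat tip-bolt 0.002999232714396974 lat elb-bolt 0.0056876363981456695 k off 0.0028211631945082643
0.052 len 0.039968545696546474 w 0.01379404920547296 0.01453237493391425 tip [ 0.5416 -0.1514  0.1567] elbtop [ 0.539  -0.1519  0.1966] lat tip-bolt 0.003111372730029088 lat elb-bolt 0.005708094893288321 k off 0.005821163194508288
lat grasp-bolt 0.0056544266501022565
scene tip [ 0.54   -0.1584  0.1385] scene bolt [ 0.54   -0.1558  0.1058]
```

Emit:
{"fn": "send_rows", "kwargs": {"commands": [{"linear": [0.1, 0.3, 0], "rot": [1.3, 0, -0.8], "fingers": -1}, {"linear": [0.21, 0.56, -0.12], "rot": [2.6, 0, -1.5], "fingers": -1}, {"linear": [0.71, 0.56, 0.75], "rot": [2.6, 0, -1.5], "fingers": -1}, {"linear": [1.21, 0.56, 1.6], "rot": [2.6, 0, -1.5], "fingers": -1}, {"linear": [1.71, 0.56, 2.5], "rot": [2.6, 0, -1.5], "fingers": -1}, {"linear": [2.06, 0.56, 3.08], "rot": [2.6, 0, -1.5], "fingers": -1}, {"linear": [2.06, 0.56, 3.08], "rot": [2.6, 0, -1.5], "fingers": -1}, {"linear": [2.06, 0.56, 3.08], "rot": [2.6, 0, -1.5], "fingers": -1}, {"linear": [2.06, 0.56, 3.08], "rot": [2.6, 0, -1.5], "fingers": -1}, {"linear": [2.06, 0.56, 3.08], "rot": [2.6, 0, -1.5], "fingers": -1}]}}

```text
time_s: 10.5
eef_pos: [0.5551, -0.2041, 0.167]
tool_rot: [-3.083, 0.524, 1.793]
wrist_force: [0.5, 0.5, -1.2]
gripper_width: 0.169
finger_force: 29.9
```

```bash
python3 - <<'E'
from h import *
p0,R0,s=now();print(s['time_s'],p0,s['tool_rot'],s['wrist_force'],s['finger_force'],s['qpos'])
w=cams.get_image('wrist')[:,:,::-1].copy();cv2.imwrite('pics/w6.png',w)
sc=cams.get_image('scene')[:,:,::-1].copy();cv2.imwrite('pics/scene6.png',sc)
A=cv2.resize(w[70:220,280:380],(400,600),interpolation=cv2.INTER_CUBIC)
B=cv2.resize(sc[185:260,290:390],(400,300),interpolation=cv2.INTER_CUBIC)
cv2.imwrite('pics/c6.png',np.hstack([A,np.vstack([B,B*0])]))
b=np.array([.5458,-.1565,.099]);print('bolt pred',proj('wrist',b),proj('scene',b))
E
```

```text
10.5 [ 0.5551 -0.2041  0.167 ] [-3.0829  0.5244  1.7928] [ 0.5292  0.5124 -1.2007] 29.887757543474436 [-0.3109  0.5705  1.7369 -0.7406  0.7507  0.0155]
bolt pred [328.8958 150.6262] [338.8204 238.0729]
```

View pics/c6.png

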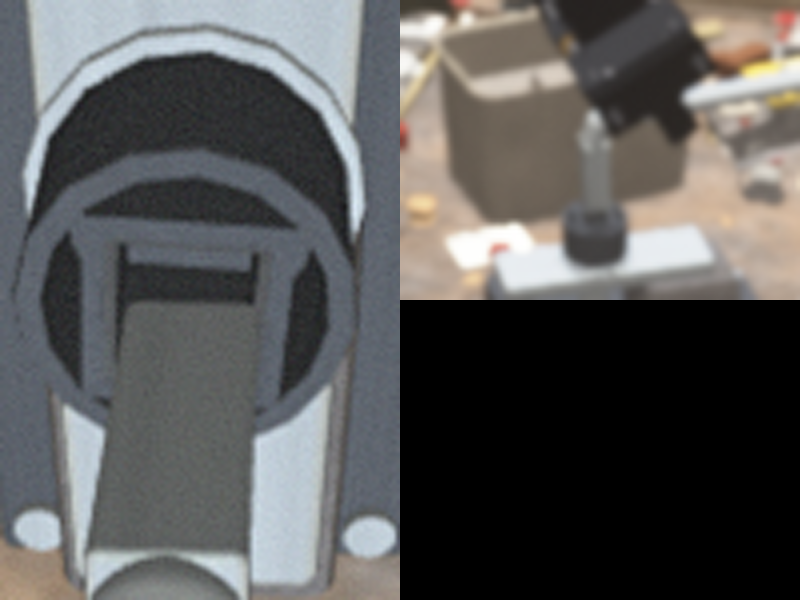

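The tip edge is at (310.8,145.8)-(343.3,145.8) and the socket's left and right edges are at columns 309.5 and 344.3, so it is laterally centred. The scene view also shows the key directly over the head.

```bash
python3 - <<'E'
from h import *
p0,R0,s=now();k=R0@np.array([.866,0,-.5]);k[2]=0;k/=np.linalg.norm(k);ky=np.cross([0,0,1],k);print(np.degrees(np.arctan2(k[1],k[0])))
P=lambda u,v:(u/4+280,v/4+70)
g=p0-.008*R0[:,2]
def onk(u,v,cc):
    o,d=ray('wrist',u,v);return o+d*(cc-k@o)/(k@d)
hc=np.array([onz('wrist',*P(*q),.099) for q in[(15,300),(358,300),(118,250),(257,250)]])
top=onz('wrist',*P(187,150),.099);bot=onz('wrist',*P(187,440),.099);hole=onz('wrist',*P(187.5,245),.099)
print('head centre lat',(hc[0]+hc[1])/2,np.linalg.norm(hc[0]-hc[1]),'along',(top+bot)/2,np.linalg.norm(top-bot),'hole mid',(hc[2]+hc[3])/2,np.linalg.norm(hc[2]-hc[3]),'far edge+8.75',hole+.00875*k)
b=(top+bot)/2
for D in(.042,.0435,.045):
    X=k@g+D+.008;t=onk(*P(188,303),X)-.008*k;e=onk(*P(170,552),X)-.008*k
    print(D,'tip',t,'w',np.linalg.norm(onk(*P(123,303),X)-onk(*P(253,303),X)),np.linalg.norm(onk(*P(90,552),X)-onk(*P(250,552),X)),'off k,ky',(t-b)@k,(t-b)@ky,'elb',e,(e-b)@ky)
print('elbow z',g[2])
E
```

```text
101.03444653599065
head centre lat [ 0.5439 -0.1536  0.099 ] 0.04286814635920598 along [ 0.5443 -0.1546  0.099 ] 0.04111704302029009 hole mid [ 0.5427 -0.1468  0.099 ] 0.016867271799759928 far edge+8.75 [ 0.5409 -0.1376  0.099 ]
0.042 tip [ 0.5454 -0.1591  0.1033] w 0.01580737381152784 0.01603732170256415 off k,ky -0.004632491219370213 -0.0002544641104885231 elb [ 0.5454 -0.1591  0.1485] -0.00022984167581570144
0.0435 tip [ 0.5452 -0.1576  0.1057] w 0.015558027121648646 0.015784347797553694 off k,ky -0.0031324912193702115 -0.0003298438658059403 elb [ 0.5452 -0.1576  0.1502] -0.00030560982724850676
0.045 tip [ 0.545  -0.1561  0.1081] w 0.015308680431769344 0.015531373892543145 off k,ky -0.0016324912193702106 -0.0004052236211233576 elb [ 0.545  -0.1562  0.1519] -0.0003813779786813175
elbow z 0.17371701246612653
```

```bash
python3 - <<'E'
from h import *
p0,R0,s=now();k=np.array([np.cos(np.radians(101)),np.sin(np.radians(101)),0])
print('down',R0.T@[0,0,-1],'k',R0.T@k,'ky',R0.T@np.cross([0,0,1],k))
E
```

```text
down [0.5005 0.051  0.8642] k [ 0.8654  0.0005 -0.5012] ky [ 0.026  -0.9987  0.0439]
```

Emit:
{"fn": "send_rows", "kwargs": {"commands": [{"linear": [0.157, -0.03, -0.09], "rot": [0, 0, 0], "fingers": -1}, {"linear": [0.31, -0.015, 0.17], "rot": [0, 0, 0], "fingers": -1}, {"linear": [0.46, 0, 0.43], "rot": [0, 0, 0], "fingers": -1}, {"linear": [0.53, 0.01, 0.56], "rot": [0, 0, 0], "fingers": -1}, {"linear": [0.61, 0.016, 0.69], "rot": [0, 0, 0], "fingers": -1}, {"linear": [0.68, 0.02, 0.82], "rot": [0, 0, 0], "fingers": -1}, {"linear": [0.76, 0.03, 0.95], "rot": [0, 0, 0], "fingers": -1}, {"linear": [0.81, 0.035, 1.03], "rot": [0, 0, 0], "fingers": -1}, {"linear": [0.86, 0.04, 1.12], "rot": [0, 0, 0], "fingers": -1}, {"linear": [0.86, 0.04, 1.12], "rot": [0, 0, 0], "fingers": -1}]}}

```text
time_s: 11.85
eef_pos: [0.5551, -0.2055, 0.1559]
tool_rot: [-3.081, 0.531, 1.795]
wrist_force: [-2.8, -7.5, 11.7]
gripper_width: 0.172
finger_force: 29.4
```

```bash
python3 - <<'E'
from h import *
p0,R0,s=now();print(s['time_s'],p0,s['tool_rot'],s['wrist_force'],s['moment'])
E
```

```text
11.85 [ 0.5551 -0.2055  0.1559] [-3.0809  0.5312  1.7946] [-2.7656 -7.4521 11.7037] [-1.5195  0.4608 -0.1486]
```

Emit:
{"fn": "send_rows", "kwargs": {"commands": [{"linear": [-0.14, -0.02, 0.08], "rot": [0, 0, 0], "fingers": -1}, {"linear": [-0.27, -0.04, 0.16], "rot": [0, 0, 0], "fingers": -1}, {"linear": [-0.27, -0.04, 0.16], "rot": [0, 0, 0], "fingers": -1}, {"linear": [-0.17, -0.03, 0.33], "rot": [0, 0, 0], "fingers": -1}, {"linear": [-0.07, -0.02, 0.5], "rot": [0, 0, 0], "fingers": -1}, {"linear": [0.03, -0.01, 0.68], "rot": [0, 0, 0], "fingers": -1}, {"linear": [0.03, -0.01, 0.68], "rot": [0, 0, 0], "fingers": -1}, {"linear": [0.03, -0.01, 0.68], "rot": [0, 0, 0], "fingers": -1}, {"linear": [0.03, -0.01, 0.68], "rot": [0, 0, 0], "fingers": -1}, {"linear": [0.03, -0.01, 0.68], "rot": [0, 0, 0], "fingers": -1}]}}

```text
time_s: 13.1
eef_pos: [0.5569, -0.2093, 0.1503]
tool_rot: [-3.085, 0.532, 1.793]
wrist_force: [-0.4, -9.9, 9.7]
gripper_width: 0.173
finger_force: 29.6
```

```bash
python3 - <<'E'
from h import *
p0,R0,s=now();print(s['time_s'],p0,s['tool_rot'],s['wrist_force'],s['moment'])
E
```

```text
13.1 [ 0.5569 -0.2093  0.1503] [-3.0847  0.5325  1.7932] [-0.4199 -9.8974  9.6624] [-1.7305  0.036  -0.0555]
```

```bash
python3 - <<'E'
from h import *
w=cams.get_image('wrist')[:,:,::-1].copy();cv2.imwrite('pics/w7.png',w)
o=cv2.imread('pics/w6.png')
for n,i in(('w6',o),('w7',w)):
    g=cv2.cvtColor(i,cv2.COLOR_BGR2GRAY)
    print(n,'col mean rows100-224/2',g[100:224:2,318:334].mean(1).astype(int).tolist())
    for rr in(120,135,160,180,200,206,212): print('  row',rr,g[rr,290:366:2].tolist())
    e=np.abs(cv2.Sobel(g[:,:].astype(float),cv2.CV_64F,0,1))[:,318:334].mean(1)
E
```

```text
w6 col mean rows100-224/2 [46, 45, 47, 51, 88, 99, 100, 79, 43, 46, 46, 48, 49, 96, 99, 96, 95, 99, 75, 46, 48, 47, 48, 89, 94, 93, 94, 94, 95, 95, 95, 95, 94, 95, 95, 95, 96, 96, 95, 96, 96, 96, 96, 96, 97, 97, 97, 96, 97, 96, 96, 97, 96, 97, 149, 135, 107, 105, 124, 134, 135, 134]
  row 120 [40, 42, 91, 101, 99, 104, 96, 76, 42, 43, 44, 45, 55, 53, 55, 45, 49, 41, 47, 48, 47, 47, 52, 49, 46, 48, 45, 45, 66, 101, 104, 97, 100, 91, 64, 47, 45, 44]
  row 135 [101, 53, 41, 38, 36, 76, 99, 100, 90, 80, 43, 73, 80, 86, 86, 85, 91, 96, 101, 102, 103, 106, 99, 101, 100, 98, 83, 55, 84, 96, 98, 100, 106, 76, 38, 94, 100, 94]
  row 160 [98, 101, 89, 43, 41, 77, 98, 105, 104, 87, 90, 94, 90, 94, 93, 91, 93, 94, 94, 100, 94, 95, 96, 96, 90, 94, 92, 87, 94, 99, 83, 44, 44, 44, 70, 101, 95, 100]
  row 180 [97, 93, 110, 146, 205, 200, 200, 205, 105, 93, 99, 90, 88, 93, 94, 96, 96, 94, 98, 100, 100, 98, 97, 97, 98, 97, 102, 208, 208, 203, 202, 198, 195, 200, 193, 188, 107, 111]
  row 200 [206, 215, 177, 108, 177, 204, 154, 93, 96, 96, 93, 92, 90, 95, 97, 96, 90, 100, 95, 96, 94, 102, 101, 99, 99, 
[... 1375 characters left out ...]
107, 109, 112, 109, 109, 109, 112, 111, 109, 102, 96, 102, 98, 83, 87, 102, 98, 93, 151, 202, 137, 124]
  row 200 [86, 135, 196, 202, 194, 99, 109, 109, 107, 104, 110, 107, 105, 110, 112, 113, 112, 113, 113, 112, 110, 110, 112, 105, 105, 108, 211, 209, 204, 206, 203, 198, 195, 201, 196, 154, 124, 96]
  row 206 [133, 125, 192, 201, 184, 99, 108, 108, 104, 108, 106, 108, 111, 113, 113, 113, 110, 112, 114, 108, 112, 111, 107, 108, 106, 103, 210, 205, 204, 204, 198, 199, 196, 200, 192, 123, 133, 82]
  row 212 [189, 104, 183, 208, 136, 106, 104, 110, 108, 108, 105, 108, 106, 108, 110, 106, 115, 112, 110, 111, 115, 116, 106, 108, 108, 114, 205, 202, 204, 201, 204, 196, 199, 196, 181, 115, 128, 84]
```

The key has pitched up about 7° in the fingers, with its tip on the +y rim of the socket. I'll lift it, re-level it with the tool and re-measure.

Emit:
{"fn": "send_rows", "kwargs": {"commands": [{"linear": [-0.45, -0.05, -0.78], "rot": [0, 0, 0], "fingers": -1}, {"linear": [-0.9, -0.09, -1.55], "rot": [0, 0, 0], "fingers": -1}, {"linear": [-0.9, -0.09, -1.55], "rot": [0, -4, 0], "fingers": -1}, {"linear": [-0.9, -0.09, -1.55], "rot": [0, -7.5, 0], "fingers": -1}, {"linear": [-0.9, -0.09, -1.55], "rot": [0, -7.5, 0], "fingers": -1}, {"linear": [-0.9, -0.09, -1.55], "rot": [0, -7.5, 0], "fingers": -1}, {"linear": [-0.9, -0.09, -1.55], "rot": [0, -7.5, 0], "fingers": -1}, {"linear": [-0.9, -0.09, -1.55], "rot": [0, -7.5, 0], "fingers": -1}, {"linear": [-0.9, -0.09, -1.55], "rot": [0, -7.5, 0], "fingers": -1}, {"linear": [-0.9, -0.09, -1.55], "rot": [0, -7.5, 0], "fingers": -1}]}}

```text
time_s: 14.4
eef_pos: [0.5545, -0.2057, 0.1645]
tool_rot: [-3.077, 0.655, 1.803]
wrist_force: [-0.8, 0.1, -2.8]
gripper_width: 0.169
finger_force: 29.9
```

```bash
python3 - <<'E'
from h import *
p0,R0,s=now();print(s['time_s'],p0,s['tool_rot'],s['wrist_force'])
w=cams.get_image('wrist')[:,:,::-1].copy();cv2.imwrite('pics/w8.png',w)
sc=cams.get_image('scene')[:,:,::-1].copy();cv2.imwrite('pics/scene8.png',sc)
A=cv2.resize(w[85:235,280:380],(400,600),interpolation=cv2.INTER_CUBIC)
B=cv2.resize(sc[190:250,305:371],(396,360),interpolation=cv2.INTER_CUBIC)
cv2.imwrite('pics/c8.png',np.hstack([A,np.vstack([B,np.zeros((240,396,3),np.uint8)])]))
E
```

```text
14.4 [ 0.5545 -0.2057  0.1645] [-3.077   0.6546  1.8025] [-0.8301  0.0709 -2.8309]
```

View pics/c8.png

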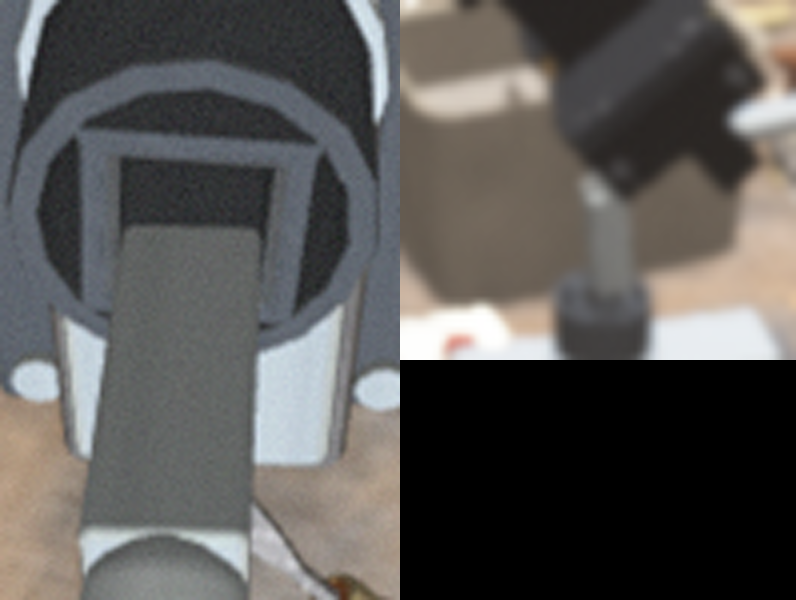

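The w8 crop shows the tip edge at (310.5,142)-(345.5,142.5), the square's top edge at (300,217.5)-(342.5,218), the socket's +y edge at about row 124.5 and the head from row 100 to 171. The key is nearly vertical again, and the scene view shows it over the head.

```bash
cat > fit.py <<'E'
from h import *
from scipy.optimize import least_squares
p0,R0,s0=now();p,Rc,o=cam('wrist');co=R0.T@(o-p0);cR=R0.T@Rc;fx,cx,cy=p['fx'],p['cx'],p['cy'];fy=p['fy']
def T(pos,rot):return np.array(pos),Ro.from_euler('xyz',rot).as_matrix()
def pr(X): c=cR.T@(X-co);return np.array([fx*c[0]/c[2]+cx,fy*c[1]/c[2]+cy])   # tool-frame point
def rz(T_,u,v,z=.099):
    pos,R=T_;d=R@cR@np.array([(u-cx)/fx,(v-cy)/fy,1]);o=pos+R@co;return o+d*(z-o[2])/d[2]
def key(D,phi,t,s,roll,y0,w=.008):
    # key frame in tool: kx at angle a from tool x in x-z plane
    a=np.radians(phi);kx=np.array([np.cos(a),0,-np.sin(a)]);ky0=np.array([0,-1,0.]);kz=np.cross(kx,ky0)
    q=np.radians(roll);ky=np.cos(q)*ky0+np.sin(q)*kz;kz=np.cross(kx,ky)
    E=np.array([0,y0,-.008+t])+D*kx
    return E,kx,ky,kz,[E+.008*kx-.065*kz+w*ky,E+.008*kx-.065*kz-w*ky,E+.008*kx-s*kz+w*ky,E+.008*kx-s*kz-w*ky]
obs={5:[(312,146.4),(343.75,146.7),(302,208),(342.5,208)],6:[(310.75,145.75),(343.25,145.75),(302.5,208),(342.5,208)],8:[(310.5,142),(345.5,142.5),(300,217.5),(342.5,218.2)]}
TT={5:T([.5487,-.2065,.2019],[-3.1392,.5215,1.7641]),6:T([.5551,-.2041,.167],[-3.0829,.5244,1.7928]),8:T([.5545,-.2057,.1645],[-3.077,.6546,1.8025])}
def par(x,n): D,phi,roll,y0=(x[2:6] if n<7 else x[6:10]);return D,phi,x[0],x[1],roll,y0
def res(x):
    r=[]
    for n in obs:
        r+=list((np.array([pr(P) for P in key(*par(x,n))[4]])-obs[n]).ravel())
    return np.r_[r,(x[0])/.001,(x[2]-x[6])/.001*.5]
x=least_squares(res,[0,.021,.045,30,3,0,.045,38,3,0],x_scale=[.001,.001,.001,1,1,.001,.001,1,1,.001]).x
E
python3 - <<'E'
from fit import *
print(x,'rms',np.sqrt(np.mean(res(x)**2)))
for n in obs:
    pos,R=TT[n];E,kx,ky,kz,_=key(*par(x,n));W=R@np.c_[kx,ky,kz];e=pos+R@E;tip=e-.065*W[:,2]
    print(n,'elbow',e,'tip',tip,'kx',W[:,0],'kz',W[:,2])
q=lambda u,v:(u/4+280,v/4+85)
t=TT[8]
print('w8 head top/bot',rz(t,*q(200,60)),rz(t,*q(200,347)),'L/R',rz(t,*q(8,215)),rz(t,*q(378,215)))
print('hole far edge',rz(t,*q(198,157)),'hole L/R',rz(t,*q(113,200)),rz(t,*q(285,200)))
E
```

```text
[ 0.0006  0.0157  0.0479 25.4121 -2.9425 -0.0008  0.0465 31.6349 -3.5698
 -0.0014] rms 0.5764705311962369
5 elbow [ 0.5381 -0.1561  0.2046] tip [ 0.5422 -0.1605  0.1399] kx [-0.1905  0.9786 -0.0779] kz [-0.0632  0.067   0.9958]
6 elbow [ 0.5446 -0.1537  0.1696] tip [ 0.5457 -0.1589  0.1048] kx [-0.1948  0.9775 -0.0814] kz [-0.0163  0.0798  0.9967]
8 elbow [ 0.5435 -0.1561  0.1657] tip [ 0.5455 -0.1625  0.101 ] kx [-0.1953  0.9753 -0.1032] kz [-0.0308  0.099   0.9946]
w8 head top/bot [ 0.5405 -0.1343  0.099 ] [ 0.549  -0.1736  0.099 ] L/R [ 0.5229 -0.1586  0.099 ] [ 0.5645 -0.1488  0.099 ]
hole far edge [ 0.5428 -0.1459  0.099 ] hole L/R [ 0.5345 -0.1537  0.099 ] [ 0.5536 -0.1492  0.099 ]
```

```bash
python3 - <<'E'
from h import *
for n,rows in((5,range(207,226,3)),(6,range(218,236,3)),(8,range(219,239,3))):
    g=cv2.cvtColor(cv2.imread(f'pics/scene{n}.png'),cv2.COLOR_BGR2GRAY).astype(float)
    print(n)
    for r_ in rows:print(r_,g[r_,328:352].astype(int).tolist())
for n in(5,6,7,8):
    g=cv2.cvtColor(cv2.imread(f'pics/w{n}.png'),cv2.COLOR_BGR2GRAY);print('face',n,g[160:205,318:332].mean())
for x in[(.5445,-.156)]:print(proj('scene',[*x,.17]),proj('scene',[*x,.1]))
E
```

```text
5
207 [132, 125, 119, 113, 109, 106, 106, 111, 129, 142, 144, 137, 128, 120, 110, 89, 63, 49, 54, 64, 73, 80, 89, 95]
210 [103, 102, 102, 101, 101, 101, 101, 106, 121, 142, 150, 145, 142, 142, 137, 119, 102, 96, 98, 100, 101, 101, 102, 101]
213 [103, 102, 101, 101, 100, 99, 99, 100, 103, 110, 115, 116, 117, 117, 116, 110, 104, 102, 102, 101, 101, 101, 102, 102]
216 [102, 102, 101, 100, 99, 99, 99, 99, 103, 108, 114, 115, 117, 117, 116, 110, 104, 102, 101, 100, 101, 101, 103, 103]
219 [102, 101, 100, 99, 98, 98, 97, 99, 102, 107, 113, 115, 116, 118, 116, 112, 105, 101, 101, 101, 101, 101, 101, 102]
222 [101, 101, 100, 99, 98, 98, 99, 99, 101, 107, 111, 114, 115, 116, 115, 112, 105, 102, 100, 99, 99, 98, 99, 99]
225 [102, 101, 101, 100, 101, 100, 100, 100, 101, 104, 108, 112, 113, 113, 111, 106, 102, 100, 99, 99, 99, 98, 98, 98]
6
218 [102, 101, 100, 99, 99, 106, 123, 138, 147, 148, 142, 131, 118, 99, 78, 63, 63, 73, 83, 91, 97, 100, 101, 102]
221 [101, 101, 100, 99, 97, 100, 111, 134, 152, 149, 135, 129, 140, 145, 132, 111, 102, 102, 100, 99, 99, 99, 99, 100]
224 [101, 101, 100, 100, 
[... 662 characters left out ...]
2, 101, 100, 100, 100, 99, 99, 100, 107, 116, 122, 123, 122, 121, 115, 106, 102, 99, 98, 98, 99, 98, 98, 97]
228 [101, 100, 100, 99, 98, 97, 97, 98, 103, 112, 118, 120, 120, 122, 119, 110, 101, 98, 97, 98, 97, 96, 96, 96]
231 [101, 100, 99, 97, 97, 96, 96, 98, 104, 111, 118, 119, 120, 121, 118, 108, 99, 96, 96, 95, 95, 95, 95, 96]
234 [99, 97, 97, 97, 97, 98, 98, 99, 100, 107, 113, 117, 119, 121, 118, 111, 104, 103, 106, 111, 117, 122, 127, 133]
237 [98, 99, 102, 103, 101, 102, 105, 101, 96, 100, 108, 113, 114, 115, 115, 109, 108, 123, 148, 169, 180, 185, 188, 188]
face 5 96.53492063492064
face 6 96.34603174603174
face 7 109.5
face 8 100.57619047619048
[339.1519 214.2863] [338.6643 238.0122]
```

```bash
python3 - <<'E'
from fit import *
pos,R=now()[:2];E,kx,ky,kz,_=key(*par(x,8));b=np.array([.5443,-.1542,.099])
Rn=R@Ro.from_rotvec([0,np.radians(4.7),0]).as_matrix()
for RR in(R,Rn):
    e=pos+RR@E;t=e-.065*RR@kz;print('elbow',e,'tip',t,'kx',RR@kx)
k=np.array([np.cos(np.radians(101)),np.sin(np.radians(101)),0]);kY=np.cross([0,0,1],k)
print('tip off k,ky',(t-b)@k,(t-b)@kY)
print('down',R.T@[0,0,-1],'k',R.T@k,'ky',R.T@kY)
E
```

```text
elbow [ 0.5435 -0.156   0.1657] tip [ 0.5455 -0.1624  0.101 ] kx [-0.1955  0.9753 -0.1031]
elbow [ 0.5437 -0.1562  0.1698] tip [ 0.5447 -0.1574  0.1048] kx [-0.1923  0.9811 -0.0214]
tip off k,ky -0.0032076374524213653 0.00023462509263210186
down [0.6088 0.0514 0.7917] k [ 0.7927  0.0005 -0.6096] ky [ 0.0317 -0.9987  0.0404]
```

Emit:
{"fn": "send_rows", "kwargs": {"commands": [{"linear": [0.1, 0, -0.08], "rot": [0, 2.3, 0], "fingers": -1}, {"linear": [0.21, 0, -0.16], "rot": [0, 4.7, 0], "fingers": -1}, {"linear": [0.21, 0, -0.16], "rot": [0, 4.7, 0], "fingers": -1}, {"linear": [0.39, 0.02, 0.08], "rot": [0, 4.7, 0], "fingers": -1}, {"linear": [0.57, 0.03, 0.32], "rot": [0, 4.7, 0], "fingers": -1}, {"linear": [0.69, 0.04, 0.48], "rot": [0, 4.7, 0], "fingers": -1}, {"linear": [0.82, 0.05, 0.63], "rot": [0, 4.7, 0], "fingers": -1}, {"linear": [0.9, 0.06, 0.75], "rot": [0, 4.7, 0], "fingers": -1}, {"linear": [0.9, 0.06, 0.75], "rot": [0, 4.7, 0], "fingers": -1}, {"linear": [0.9, 0.06, 0.75], "rot": [0, 4.7, 0], "fingers": -1}]}}

```text
time_s: 15.75
eef_pos: [0.5548, -0.2042, 0.1544]
tool_rot: [-3.081, 0.576, 1.796]
wrist_force: [-0.2, -3.3, 5.4]
gripper_width: 0.165
finger_force: 29.8
```

```bash
cat > st.py <<'E'
from fit import *
k=np.array([np.cos(np.radians(101)),np.sin(np.radians(101)),0]);kY=np.cross([0,0,1],k)
p0,R0,s=now();print(s['time_s'],p0,s['tool_rot'],'F',s['wrist_force'],'M',s['moment'],s['qpos'])
print('down',R0.T@[0,0,-1],'k',R0.T@k,'ky',R0.T@kY)
E,kx,ky,kz,_=key(*par(x,8));e=p0+R0@E;print('elbow',e,'tip',e-.065*R0@kz,'kx',R0@kx)
E
python3 st.py
```

```text
15.75 [ 0.5548 -0.2042  0.1544] [-3.0812  0.5757  1.7963] F [-0.1913 -3.329   5.3591] M [-0.5974 -0.0117  0.0099] [-0.2902  0.5998  1.761  -0.8559  0.728   0.1442]
down [0.5444 0.0506 0.8373] k [ 0.8384  0.0006 -0.5451] ky [ 0.0281 -0.9987  0.0421]
elbow [ 0.544  -0.1548  0.1596] tip [ 0.5451 -0.1562  0.0946] kx [-0.1926  0.981  -0.0244]
```

Emit:
{"fn": "send_rows", "kwargs": {"commands": [{"linear": [-0.05, 0, 0.03], "rot": [0, 0, 0], "fingers": -1}, {"linear": [-0.1, 0, 0.07], "rot": [0, 0, 0], "fingers": -1}, {"linear": [-0.12, 0, 0.08], "rot": [0, 0, 0], "fingers": -1}, {"linear": [-0.12, 0, 0.08], "rot": [0, 0, 0], "fingers": -1}, {"linear": [-0.06, 0.01, 0.17], "rot": [0, 0, 0], "fingers": -1}, {"linear": [0, 0.01, 0.25], "rot": [0, 0, 0], "fingers": -1}, {"linear": [0, 0.01, 0.25], "rot": [0, 0, 0], "fingers": -1}, {"linear": [0, 0.01, 0.25], "rot": [0, 0, 0], "fingers": -1}, {"linear": [0, 0.01, 0.25], "rot": [0, 0, 0], "fingers": -1}, {"linear": [0, 0.01, 0.25], "rot": [0, 0, 0], "fingers": -1}]}}

```text
time_s: 17.0
eef_pos: [0.5552, -0.2058, 0.1526]
tool_rot: [-3.081, 0.576, 1.797]
wrist_force: [-0.6, -6.6, 7.4]
gripper_width: 0.17
finger_force: 29.8
```

```bash
python3 st.py; python3 - <<'E'
from h import *
w=cams.get_image('wrist')[:,:,::-1].copy();cv2.imwrite('pics/w9.png',w)
g=cv2.cvtColor(w,cv2.COLOR_BGR2GRAY)
print('rows100-230/2',g[100:230:2,320:332].mean(1).astype(int).tolist(),'face',g[165:200,318:332].mean())
for r_ in(126,132,138,144,150,160,200):print(r_,g[r_-1:r_+2,294:362:2].mean(0).astype(int).tolist())
E
```

```text
17.0 [ 0.5552 -0.2058  0.1526] [-3.0813  0.5763  1.7966] F [-0.58   -6.6369  7.3904] M [-1.0743  0.0245 -0.0066] [-0.2926  0.6036  1.7609 -0.8606  0.7243  0.1473]
down [0.545  0.0505 0.8369] k [ 0.838   0.0009 -0.5457] ky [ 0.0284 -0.9987  0.0418]
elbow [ 0.5445 -0.1564  0.1577] tip [ 0.5455 -0.1579  0.0927] kx [-0.1929  0.9809 -0.025 ]
rows100-230/2 [47, 46, 47, 49, 47, 49, 48, 48, 51, 78, 101, 100, 97, 50, 47, 48, 48, 48, 55, 94, 103, 103, 103, 103, 103, 103, 103, 102, 104, 104, 104, 103, 104, 104, 104, 105, 106, 105, 105, 105, 105, 106, 106, 106, 106, 105, 105, 106, 106, 106, 105, 105, 106, 106, 106, 107, 108, 106, 108, 106, 107, 106, 126, 174, 132] face 105.68163265306123
126 [65, 83, 92, 100, 98, 98, 96, 98, 94, 76, 70, 65, 67, 63, 59, 58, 56, 55, 56, 67, 76, 90, 96, 97, 100, 100, 101, 101, 96, 81, 57, 45, 49, 43]
132 [102, 100, 88, 69, 54, 45, 46, 48, 47, 47, 52, 48, 46, 47, 45, 44, 46, 48, 49, 49, 49, 51, 48, 48, 47, 44, 48, 68, 89, 101, 98, 100, 96, 79]
138 [57, 91, 99, 98, 101, 97, 97, 98, 97, 100, 99, 98, 98, 95, 93, 93, 90, 91, 91, 83, 84, 81, 80, 80, 79, 78, 71, 67, 67, 62, 60, 85, 99, 99]
144 [43, 54, 101, 99, 97, 92, 84, 95, 101, 100, 100, 97, 100, 104, 102, 103, 103, 101, 101, 103, 102, 101, 102, 105, 99, 74, 93, 94, 102, 101, 102, 85, 45, 77]
150 [43, 54, 100, 101, 99, 93, 87, 101, 102, 98, 98, 99, 97, 104, 103, 102, 105, 104, 105, 101, 103, 100, 102, 102, 99, 42, 91, 90, 102, 99, 92, 45, 45, 43]
160 [46, 51, 101, 98, 92, 94, 97, 100, 102, 104, 98, 100, 100, 104, 104, 104, 104, 105, 105, 101, 105, 104, 104, 103, 95, 77, 92, 99, 101, 101, 47, 42, 44, 43]
200 [132, 199, 205, 128, 102, 105, 102, 105, 101, 103, 103, 102, 107, 105, 106, 107, 107, 107, 103, 106, 106, 105, 104, 96, 158, 207, 205, 206, 203, 200, 197, 198, 199, 194]
```

```bash
python3 - <<'E'
from h import *
cv2.imwrite('pics/scene9.png',cams.get_image('scene')[:,:,::-1])
for n in (6,8,9):
    g=cv2.cvtColor(cv2.imread(f'pics/scene{n}.png'),cv2.COLOR_BGR2GRAY).astype(int)
    print(n)
    for r_ in (228,231,234,236,238,240,242,244,246,248):print(r_,g[r_,326:354].tolist())
print(proj('scene',[.5443,-.1542,.099]),proj('scene',[.5443,-.1642,.099]))
E
```

```text
6
228 [103, 102, 101, 100, 99, 98, 98, 97, 98, 104, 112, 119, 120, 120, 121, 118, 109, 99, 97, 97, 98, 98, 96, 96, 96, 96, 96, 96]
231 [102, 102, 101, 100, 98, 98, 96, 96, 97, 101, 109, 116, 119, 119, 121, 118, 110, 100, 96, 94, 95, 95, 95, 95, 95, 96, 96, 95]
234 [100, 99, 99, 98, 96, 97, 97, 98, 99, 101, 106, 113, 117, 118, 120, 118, 111, 102, 99, 101, 105, 110, 117, 122, 127, 133, 139, 145]
236 [98, 97, 97, 98, 98, 100, 103, 106, 106, 104, 104, 109, 111, 112, 114, 114, 112, 106, 109, 126, 147, 162, 170, 175, 177, 178, 178, 179]
238 [102, 103, 105, 108, 109, 103, 93, 93, 98, 93, 87, 84, 83, 81, 81, 89, 98, 97, 94, 109, 139, 166, 181, 188, 190, 190, 189, 189]
240 [147, 148, 151, 146, 127, 105, 90, 89, 94, 92, 83, 75, 74, 76, 77, 84, 94, 99, 97, 104, 125, 157, 177, 185, 188, 188, 187, 187]
242 [178, 179, 180, 169, 134, 96, 83, 85, 91, 93, 91, 86, 82, 81, 82, 86, 88, 88, 87, 90, 116, 159, 186, 196, 200, 203, 206, 211]
244 [184, 183, 183, 172, 136, 89, 67, 66, 69, 71, 71, 71, 71, 71, 72, 72, 72, 70, 68, 80, 131, 193, 225, 230, 231, 232, 233, 234]
246 [218, 216, 217, 205, 163, 102, 68, 
[... 2236 characters left out ...]
40 [146, 148, 150, 145, 127, 104, 90, 90, 102, 108, 106, 105, 104, 102, 94, 89, 95, 100, 98, 103, 126, 156, 177, 185, 187, 187, 186, 187]
242 [178, 180, 180, 168, 133, 95, 82, 85, 90, 93, 92, 88, 84, 82, 83, 85, 87, 89, 86, 89, 116, 158, 185, 195, 199, 203, 205, 210]
244 [184, 183, 183, 172, 136, 89, 67, 65, 69, 71, 72, 72, 71, 71, 71, 72, 72, 70, 68, 80, 130, 192, 224, 230, 231, 232, 233, 234]
246 [217, 216, 216, 205, 163, 102, 68, 62, 63, 63, 64, 64, 64, 65, 64, 65, 65, 64, 65, 82, 136, 199, 229, 234, 235, 235, 235, 235]
248 [234, 234, 232, 224, 188, 130, 84, 67, 64, 65, 64, 65, 65, 65, 65, 64, 64, 64, 71, 103, 159, 207, 228, 234, 235, 235, 235, 235]
[337.9644 238.3951] [341.8406 238.3282]
```

In the scene profiles the head is centred at column 338.1 and the socket at about 338.3. The tip is at about column 337 and overlaps the +y rim by about 3 mm, with the key pitched up about 3°. I'll lift, re-level and re-centre using this view.

Emit:
{"fn": "send_rows", "kwargs": {"commands": [{"linear": [-0.22, -0.02, -0.34], "rot": [0, 0, 0], "fingers": -1}, {"linear": [-0.44, -0.04, -0.67], "rot": [0, 0, 0], "fingers": -1}, {"linear": [-0.54, -0.04, -0.6], "rot": [0, -1.6, 0], "fingers": -1}, {"linear": [-0.54, -0.04, -0.6], "rot": [0, -3.2, 0], "fingers": -1}, {"linear": [-0.54, -0.04, -0.6], "rot": [0, -3.2, 0], "fingers": -1}, {"linear": [-0.54, -0.04, -0.6], "rot": [0, -3.2, 0], "fingers": -1}, {"linear": [-0.54, -0.04, -0.6], "rot": [0, -3.2, 0], "fingers": -1}, {"linear": [-0.54, -0.04, -0.6], "rot": [0, -3.2, 0], "fingers": -1}, {"linear": [-0.54, -0.04, -0.6], "rot": [0, -3.2, 0], "fingers": -1}, {"linear": [-0.54, -0.04, -0.6], "rot": [0, -3.2, 0], "fingers": -1}]}}

```text
time_s: 18.35
eef_pos: [0.5545, -0.2057, 0.159]
tool_rot: [-3.078, 0.628, 1.801]
wrist_force: [-0.7, -0.8, -1.9]
gripper_width: 0.17
finger_force: 29.9
```

```bash
cat > sk.py <<'E'
from h import *
import sys
n=sys.argv[1]
g=np.mean([cv2.cvtColor(cams.get_image('scene'),cv2.COLOR_RGB2GRAY).astype(float) for _ in range(2)],0)
cv2.imwrite(f'pics/scene{n}.png',g)
for r_ in range(220,244,2):
    p=g[r_,326:354]
    seg=p[6:19];i=6+int(np.argmax(np.convolve(seg,np.ones(5)/5,'same')));pk=np.median(p[i-2:i+3])
    d=np.diff(p);L=np.clip(d[i-7:i+1],0,None);R=np.clip(-d[i:i+8],0,None)
    l=(L*np.arange(i-7,i+1)).sum()/L.sum()+.5;rr=(R*np.arange(i,i+8)).sum()/R.sum()+.5
    print(r_,p[3:22].astype(int).tolist(),'L %.2f R %.2f c %.2f'%(l,rr,(l+rr)/2))
E
python3 sk.py 10; python3 st.py
python3 - <<'E'
from h import *
w=cams.get_image('wrist')[:,:,::-1].copy();cv2.imwrite('pics/w10.png',w)
g=cv2.cvtColor(w,cv2.COLOR_BGR2GRAY)
print('rows100-230/2',g[100:230:2,320:332].mean(1).astype(int).tolist(),'face',g[165:200,318:332].mean())
E
```

```text
220 [100, 100, 98, 97, 97, 103, 117, 128, 120, 96, 69, 58, 59, 61, 57, 50, 44, 42, 48] L 8.66 R 12.35 c 10.50
222 [100, 99, 99, 98, 98, 103, 120, 141, 150, 140, 118, 92, 67, 51, 48, 53, 60, 69, 79] L 9.17 R 13.72 c 11.45
224 [100, 100, 99, 99, 99, 100, 110, 135, 152, 151, 141, 130, 108, 80, 69, 76, 87, 93, 97] L 9.55 R 14.73 c 12.14
226 [101, 100, 100, 99, 99, 99, 103, 110, 117, 121, 122, 122, 117, 107, 98, 97, 97, 98, 99] L 10.04 R 15.74 c 12.89
228 [100, 99, 98, 98, 97, 97, 101, 108, 115, 119, 119, 120, 119, 111, 102, 98, 97, 97, 97] L 10.22 R 16.35 c 13.28
230 [100, 98, 97, 97, 96, 96, 100, 106, 113, 118, 119, 121, 119, 111, 102, 97, 96, 96, 96] L 10.40 R 16.32 c 13.36
232 [98, 97, 96, 96, 96, 96, 99, 104, 112, 117, 119, 120, 118, 111, 101, 96, 94, 95, 95] L 10.52 R 16.44 c 13.48
234 [97, 96, 96, 96, 98, 98, 99, 103, 111, 116, 118, 120, 118, 112, 105, 99, 101, 105, 110] L 10.86 R 16.33 c 13.60
236 [98, 98, 100, 103, 106, 105, 101, 102, 109, 115, 117, 118, 119, 113, 107, 109, 125, 146, 162] L 11.33 R 16.04 c 13.69
238 [107, 108, 103, 93, 93, 98, 96, 97, 107, 114, 115, 115, 115, 111
[... 366 characters left out ...]
-0.0867 -0.0185] [-0.2714  0.6037  1.773  -0.9427  0.739   0.2322]
down [0.5879 0.0513 0.8073] k [ 0.8084  0.0005 -0.5887] ky [ 0.0306 -0.9987  0.0412]
elbow [ 0.5436 -0.1561  0.1614] tip [ 0.5452 -0.1608  0.0966] kx [-0.1946  0.9778 -0.0771]
rows100-230/2 [48, 48, 50, 48, 61, 100, 101, 101, 71, 47, 49, 51, 50, 47, 94, 101, 99, 58, 48, 49, 50, 100, 98, 99, 98, 98, 99, 99, 99, 100, 101, 100, 101, 100, 100, 101, 101, 101, 101, 100, 101, 100, 101, 101, 101, 101, 100, 101, 100, 101, 101, 101, 102, 101, 102, 101, 102, 102, 100, 141, 146, 104, 101, 113, 129] face 100.84489795918367[ WARN:0@0.772] global loadsave.cpp:1063 imwrite_ Unsupported depth image for selected encoder is fallbacked to CV_8U.
```

Emit:
{"fn": "send_rows", "kwargs": {"commands": [{"linear": [0, 0, 0], "rot": [0, 1.8, 0], "fingers": -1}, {"linear": [0, 0, 0], "rot": [0, 3.5, 0], "fingers": -1}, {"linear": [0, 0, 0], "rot": [0, 3.5, 0], "fingers": -1}, {"linear": [0.12, 0.01, 0.16], "rot": [0, 3.5, 0], "fingers": -1}, {"linear": [0.24, 0.02, 0.32], "rot": [0, 3.5, 0], "fingers": -1}, {"linear": [0.35, 0.03, 0.48], "rot": [0, 3.5, 0], "fingers": -1}, {"linear": [0.47, 0.04, 0.65], "rot": [0, 3.5, 0], "fingers": -1}, {"linear": [0.59, 0.05, 0.81], "rot": [0, 3.5, 0], "fingers": -1}, {"linear": [0.59, 0.05, 0.81], "rot": [0, 3.5, 0], "fingers": -1}, {"linear": [0.59, 0.05, 0.81], "rot": [0, 3.5, 0], "fingers": -1}]}}

```text
time_s: 19.75
eef_pos: [0.5561, -0.2082, 0.1515]
tool_rot: [-3.082, 0.574, 1.796]
wrist_force: [-0.2, -6.6, 8.0]
gripper_width: 0.165
finger_force: 29.8
```

```bash
python3 sk.py 11 2>/dev/null; python3 st.py
python3 - <<'E'
from h import *
w=cams.get_image('wrist')[:,:,::-1].copy();cv2.imwrite('pics/w11.png',w)
g=cv2.cvtColor(w,cv2.COLOR_BGR2GRAY)
print('rows100-230/2',g[100:230:2,320:332].mean(1).astype(int).tolist(),'face',g[165:200,318:332].mean())
E
```

```text
220 [101, 100, 98, 97, 97, 103, 120, 146, 157, 144, 110, 73, 54, 54, 63, 66, 59, 49, 41] L 9.21 R 13.45 c 11.33
222 [100, 99, 100, 99, 99, 104, 124, 149, 167, 165, 147, 119, 91, 68, 56, 55, 53, 49, 47] L 9.27 R 14.39 c 11.83
224 [101, 100, 100, 100, 100, 103, 116, 140, 163, 167, 155, 141, 128, 103, 70, 53, 54, 63, 74] L 9.65 R 15.40 c 12.53
226 [100, 100, 100, 99, 100, 103, 109, 117, 123, 125, 124, 123, 119, 107, 91, 84, 87, 93, 96] L 9.34 R 16.09 c 12.72
228 [101, 99, 98, 98, 99, 103, 110, 117, 121, 122, 122, 123, 120, 111, 100, 96, 97, 98, 98] L 9.16 R 16.10 c 12.63
230 [100, 99, 98, 97, 98, 103, 110, 118, 121, 122, 121, 124, 124, 114, 101, 96, 96, 96, 96] L 9.39 R 16.34 c 12.87
232 [99, 97, 96, 96, 98, 103, 110, 116, 120, 121, 121, 121, 116, 106, 97, 94, 94, 95, 96] L 8.90 R 15.92 c 12.41
234 [97, 96, 96, 97, 100, 105, 111, 116, 119, 120, 120, 119, 111, 103, 98, 98, 101, 105, 111] L 8.58 R 15.26 c 11.92
236 [98, 98, 100, 103, 105, 109, 114, 117, 119, 120, 121, 119, 115, 109, 105, 109, 125, 146, 162] L 8.38 R 15.28 c 11.83
238 [107, 108, 103, 92, 92, 101, 112, 118, 119, 119, 120, 1
[... 269 characters left out ...]
 10.98 c 9.26
19.85 [ 0.5561 -0.2081  0.1516] [-3.0818  0.5736  1.7963] F [ 0.1326 -7.9941  7.85  ] M [-1.1369 -0.0712  0.0028] [-0.2975  0.6056  1.7584 -0.857   0.7212  0.1403]
down [0.5427 0.0502 0.8384] k [ 0.8395  0.0011 -0.5434] ky [ 0.0282 -0.9987  0.0415]
elbow [ 0.5453 -0.1587  0.1568] tip [ 0.5463 -0.16    0.0919] kx [-0.1929  0.981  -0.0223]
rows100-230/2 [47, 48, 48, 48, 48, 47, 49, 78, 102, 100, 102, 57, 46, 48, 47, 48, 47, 90, 99, 95, 106, 104, 106, 105, 105, 105, 106, 106, 107, 106, 107, 105, 107, 108, 107, 106, 107, 108, 108, 107, 107, 107, 109, 109, 108, 109, 109, 107, 109, 108, 108, 109, 108, 108, 109, 108, 109, 110, 110, 110, 109, 110, 106, 154, 165] face 108.21428571428571
```

Emit:
{"fn": "send_rows", "kwargs": {"commands": [{"linear": [-0.22, 0.01, -0.34], "rot": [0, 0, 0], "fingers": -1}, {"linear": [-0.43, 0, -0.67], "rot": [0, 0, 0], "fingers": -1}, {"linear": [-0.43, 0, -0.67], "rot": [0, 0, 0], "fingers": -1}, {"linear": [-0.43, 0, -0.67], "rot": [0, 0, 0], "fingers": -1}, {"linear": [-0.43, 0, -0.67], "rot": [0, 0, 0], "fingers": -1}, {"linear": [-0.43, 0, -0.67], "rot": [0, 0, 0], "fingers": -1}, {"linear": [-0.43, 0, -0.67], "rot": [0, 0, 0], "fingers": -1}, {"linear": [-0.43, 0, -0.67], "rot": [0, 0, 0], "fingers": -1}, {"linear": [-0.43, 0, -0.67], "rot": [0, 0, 0], "fingers": -1}, {"linear": [-0.43, 0, -0.67], "rot": [0, 0, 0], "fingers": -1}]}}

```text
time_s: 21.15
eef_pos: [0.5549, -0.2056, 0.1569]
tool_rot: [-3.081, 0.568, 1.796]
wrist_force: [0.0, 0.0, -2.0]
gripper_width: 0.174
finger_force: 29.9
```

```bash
python3 sk.py 12 2>/dev/null; python3 st.py
cat > wk.py <<'E'
from h import *
import sys
w=cams.get_image('wrist')[:,:,::-1].copy();cv2.imwrite(f'pics/w{sys.argv[1]}.png',w)
g=cv2.cvtColor(w,cv2.COLOR_BGR2GRAY)
print('rows100-230/2',g[100:230:2,320:332].mean(1).astype(int).tolist())
for r_ in range(int(sys.argv[2]),int(sys.argv[2])+40,6):print(r_,g[r_-1:r_+2,294:362].mean(0).astype(int).tolist())
E
python3 wk.py 12 128
```

```text
220 [100, 100, 98, 97, 100, 113, 137, 154, 156, 143, 117, 85, 63, 55, 55, 52, 47, 44, 48] L 8.54 R 13.71 c 11.12
222 [100, 99, 99, 98, 99, 105, 123, 142, 147, 139, 129, 124, 111, 83, 57, 52, 61, 72, 81] L 8.95 R 15.32 c 12.13
224 [100, 100, 100, 100, 100, 103, 112, 124, 128, 123, 121, 125, 124, 109, 89, 83, 89, 94, 97] L 9.07 R 16.05 c 12.56
226 [101, 100, 99, 99, 100, 101, 106, 114, 120, 121, 121, 121, 116, 108, 100, 98, 98, 98, 98] L 9.46 R 15.80 c 12.63
228 [100, 99, 99, 98, 98, 100, 105, 113, 118, 120, 121, 120, 115, 106, 99, 97, 97, 98, 97] L 9.59 R 15.83 c 12.71
230 [100, 99, 98, 97, 97, 100, 105, 113, 119, 120, 121, 120, 115, 105, 98, 96, 95, 96, 96] L 9.46 R 15.83 c 12.64
232 [99, 97, 96, 96, 96, 100, 106, 114, 118, 120, 121, 118, 111, 102, 96, 94, 94, 95, 95] L 9.32 R 15.43 c 12.37
234 [97, 96, 96, 97, 98, 102, 107, 114, 118, 119, 120, 118, 110, 102, 97, 98, 100, 105, 110] L 9.10 R 15.15 c 12.13
236 [97, 98, 100, 103, 106, 107, 110, 114, 117, 118, 119, 118, 113, 109, 104, 108, 126, 146, 162] L 8.63 R 15.33 c 11.98
238 [107, 108, 103, 93, 94, 102, 109, 112, 113, 113, 113, 111
[... 2256 characters left out ...]
, 101, 97, 100, 98, 96, 98, 98, 98, 90, 72, 71, 93, 91, 93, 97, 99, 99, 103, 99, 86, 44, 42, 43, 44, 43, 41, 39]
158 [46, 47, 47, 45, 62, 91, 99, 100, 99, 98, 102, 95, 89, 90, 94, 99, 98, 101, 99, 97, 97, 94, 95, 96, 98, 95, 98, 101, 97, 100, 101, 97, 103, 97, 100, 100, 101, 99, 100, 100, 99, 99, 100, 98, 98, 97, 100, 103, 98, 95, 86, 94, 88, 91, 98, 99, 101, 101, 105, 89, 50, 39, 44, 46, 48, 44, 45, 42]
164 [47, 47, 44, 46, 64, 94, 104, 100, 99, 90, 99, 96, 95, 91, 98, 99, 97, 98, 98, 98, 94, 96, 95, 95, 98, 98, 96, 101, 100, 99, 102, 102, 101, 97, 101, 99, 103, 100, 102, 101, 99, 99, 100, 98, 98, 101, 102, 96, 97, 96, 90, 92, 94, 92, 92, 99, 101, 99, 91, 54, 43, 46, 44, 45, 39, 43, 43, 48]
```

Emit:
{"fn": "send_rows", "kwargs": {"commands": [{"linear": [-0.05, 0, 0.03], "rot": [0, -1.5, 0], "fingers": -1}, {"linear": [-0.05, 0, 0.03], "rot": [0, -1.5, 0], "fingers": -1}, {"linear": [0.03, 0.01, 0.16], "rot": [0, -1.5, 0], "fingers": -1}, {"linear": [0.11, 0.015, 0.28], "rot": [0, -1.5, 0], "fingers": -1}, {"linear": [0.19, 0.02, 0.41], "rot": [0, -1.5, 0], "fingers": -1}, {"linear": [0.27, 0.03, 0.53], "rot": [0, -1.5, 0], "fingers": -1}, {"linear": [0.33, 0.035, 0.62], "rot": [0, -1.5, 0], "fingers": -1}, {"linear": [0.38, 0.04, 0.7], "rot": [0, -1.5, 0], "fingers": -1}, {"linear": [0.38, 0.04, 0.7], "rot": [0, -1.5, 0], "fingers": -1}, {"linear": [0.38, 0.04, 0.7], "rot": [0, -1.5, 0], "fingers": -1}]}}

```text
time_s: 22.55
eef_pos: [0.555, -0.2061, 0.1488]
tool_rot: [-3.079, 0.594, 1.798]
wrist_force: [0.2, 0.1, -1.0]
gripper_width: 0.171
finger_force: 29.9
```

```bash
python3 sk.py 13 2>/dev/null; python3 st.py; python3 wk.py 13 134
```

```text
220 [100, 100, 99, 98, 97, 96, 93, 83, 67, 52, 43, 40, 43, 46, 46, 43, 41, 40, 40] L nan R 10.94 c nan
222 [100, 100, 99, 99, 99, 103, 114, 127, 124, 102, 72, 54, 56, 61, 61, 53, 45, 41, 41] L 8.82 R 12.90 c 10.86
224 [100, 100, 100, 100, 101, 112, 134, 151, 152, 138, 115, 89, 67, 55, 52, 50, 47, 49, 58] L 8.59 R 13.75 c 11.17
226 [101, 100, 99, 99, 100, 107, 127, 150, 156, 144, 131, 121, 101, 73, 56, 58, 69, 80, 89] L 8.98 R 14.40 c 11.69
228 [101, 99, 99, 98, 98, 100, 109, 124, 132, 129, 124, 122, 115, 101, 88, 89, 93, 96, 97] L 9.34 R 15.17 c 12.25
230 [100, 99, 98, 97, 97, 98, 104, 113, 119, 121, 122, 122, 119, 109, 100, 96, 96, 96, 96] L 9.66 R 16.08 c 12.87
232 [99, 98, 97, 96, 96, 98, 104, 113, 119, 120, 121, 122, 119, 109, 98, 94, 94, 94, 95] L 9.71 R 16.04 c 12.88
234 [97, 95, 96, 97, 98, 101, 105, 113, 119, 120, 121, 122, 118, 109, 101, 98, 101, 105, 111] L 9.52 R 15.94 c 12.73
236 [97, 98, 100, 103, 107, 107, 109, 114, 119, 120, 120, 121, 120, 114, 107, 109, 126, 146, 161] L 9.36 R 15.91 c 12.64
238 [108, 108, 103, 93, 94, 103, 109, 115, 119, 119, 120, 121, 120, 115, 101, 
[... 2283 characters left out ...]
0, 97, 99, 101, 99, 91, 61, 53, 85, 91, 90, 95, 101, 99, 102, 102, 102, 90, 49, 44, 44, 42, 41, 48]
164 [44, 46, 54, 82, 103, 101, 100, 103, 103, 100, 96, 94, 89, 96, 96, 99, 99, 100, 98, 98, 95, 98, 94, 98, 96, 98, 98, 99, 103, 100, 102, 101, 102, 101, 100, 99, 102, 96, 100, 101, 100, 100, 100, 99, 98, 98, 99, 101, 97, 90, 63, 77, 96, 95, 95, 100, 98, 98, 101, 101, 94, 50, 41, 44, 49, 44, 46, 45]
170 [46, 47, 58, 87, 102, 104, 100, 101, 97, 99, 96, 93, 91, 97, 99, 99, 100, 98, 97, 97, 98, 99, 96, 97, 98, 96, 103, 100, 100, 101, 101, 102, 101, 100, 102, 101, 100, 103, 98, 99, 98, 101, 101, 100, 98, 101, 103, 98, 95, 88, 75, 92, 92, 91, 96, 92, 98, 98, 100, 95, 56, 43, 43, 44, 46, 46, 44, 45]
```

It is entering: no force, and the lowest height so far. Continuing down.

Emit:
{"fn": "send_rows", "kwargs": {"commands": [{"linear": [0.08, 0.01, 0.12], "rot": [0, 0, 0], "fingers": -1}, {"linear": [0.17, 0.015, 0.25], "rot": [0, 0, 0], "fingers": -1}, {"linear": [0.25, 0.02, 0.37], "rot": [0, 0, 0], "fingers": -1}, {"linear": [0.34, 0.03, 0.5], "rot": [0, 0, 0], "fingers": -1}, {"linear": [0.42, 0.04, 0.62], "rot": [0, 0, 0], "fingers": -1}, {"linear": [0.5, 0.045, 0.74], "rot": [0, 0, 0], "fingers": -1}, {"linear": [0.56, 0.05, 0.83], "rot": [0, 0, 0], "fingers": -1}, {"linear": [0.56, 0.05, 0.83], "rot": [0, 0, 0], "fingers": -1}, {"linear": [0.56, 0.05, 0.83], "rot": [0, 0, 0], "fingers": -1}, {"linear": [0.56, 0.05, 0.83], "rot": [0, 0, 0], "fingers": -1}]}}

```text
time_s: 23.95
eef_pos: [0.555, -0.2061, 0.1388]
tool_rot: [-3.08, 0.594, 1.798]
wrist_force: [-0.5, 0.1, -1.8]
gripper_width: 0.175
finger_force: 29.9
```

```bash
python3 st.py
```

```text
23.95 [ 0.555  -0.2061  0.1388] [-3.0797  0.5935  1.798 ] F [-0.4755  0.0638 -1.8206] M [ 0.4581 -0.0224 -0.0459] [-0.286   0.6307  1.7732 -0.9198  0.7069  0.2175]
down [0.5593 0.0513 0.8274] k [ 0.8285  0.0006 -0.56  ] ky [ 0.0292 -0.9987  0.0421]
elbow [ 0.5442 -0.1565  0.1431] tip [ 0.5454 -0.1591  0.0782] kx [-0.1933  0.9802 -0.0423]
```

Emit:
{"fn": "send_rows", "kwargs": {"commands": [{"linear": [0.08, 0.01, 0.12], "rot": [0, 0, 0], "fingers": -1}, {"linear": [0.17, 0.015, 0.25], "rot": [0, 0, 0], "fingers": -1}, {"linear": [0.25, 0.02, 0.37], "rot": [0, 0, 0], "fingers": -1}, {"linear": [0.34, 0.03, 0.5], "rot": [0, 0, 0], "fingers": -1}, {"linear": [0.42, 0.04, 0.62], "rot": [0, 0, 0], "fingers": -1}, {"linear": [0.47, 0.045, 0.7], "rot": [0, 0, 0], "fingers": -1}, {"linear": [0.5, 0.045, 0.74], "rot": [0, 0, 0], "fingers": -1}, {"linear": [0.5, 0.045, 0.74], "rot": [0, 0, 0], "fingers": -1}, {"linear": [0.5, 0.045, 0.74], "rot": [0, 0, 0], "fingers": -1}, {"linear": [0.5, 0.045, 0.74], "rot": [0, 0, 0], "fingers": -1}]}}

```text
time_s: 25.2
eef_pos: [0.555, -0.2062, 0.13]
tool_rot: [-3.08, 0.594, 1.798]
wrist_force: [-0.6, -2.5, 0.1]
gripper_width: 0.167
finger_force: 29.9
```

```bash
python3 st.py
```

```text
25.2 [ 0.555  -0.2062  0.13  ] [-3.0796  0.5939  1.798 ] F [-0.6303 -2.4503  0.1256] M [ 0.1471 -0.0618 -0.0097] [-0.2861  0.6462  1.7774 -0.9391  0.6952  0.2423]
down [0.5596 0.0513 0.8272] k [ 0.8283  0.0005 -0.5603] ky [ 0.0292 -0.9987  0.0422]
elbow [ 0.5442 -0.1567  0.1343] tip [ 0.5455 -0.1593  0.0693] kx [-0.1933  0.9802 -0.0426]
```

Emit:
{"fn": "send_rows", "kwargs": {"commands": [{"linear": [0.06, 0.005, 0.08], "rot": [0, 0, 0], "fingers": -1}, {"linear": [0.11, 0.01, 0.17], "rot": [0, 0, 0], "fingers": -1}, {"linear": [0.17, 0.015, 0.25], "rot": [0, 0, 0], "fingers": -1}, {"linear": [0.17, 0.015, 0.25], "rot": [0, 0, 0], "fingers": -1}, {"linear": [0.17, 0.015, 0.25], "rot": [0, 0, 0], "fingers": -1}, {"linear": [0.17, 0.015, 0.25], "rot": [0, 0, 0], "fingers": -1}, {"linear": [0.17, 0.015, 0.25], "rot": [0, 0, 0], "fingers": -1}, {"linear": [0.17, 0.015, 0.25], "rot": [0, 0, 0], "fingers": -1}, {"linear": [0.17, 0.015, 0.25], "rot": [0, 0, 0], "fingers": -1}, {"linear": [0.17, 0.015, 0.25], "rot": [0, 0, 0], "fingers": -1}]}}

```text
time_s: 26.45
eef_pos: [0.5558, -0.2074, 0.1286]
tool_rot: [-3.08, 0.597, 1.798]
wrist_force: [-1.0, -5.2, 6.1]
gripper_width: 0.172
finger_force: 29.8
```

```bash
python3 st.py; python3 sk.py 14 2>/dev/null
```

```text
26.45 [ 0.5558 -0.2074  0.1286] [-3.0802  0.5971  1.798 ] F [-0.9858 -5.1978  6.1225] M [-0.8506 -0.0009 -0.0208] [-0.2867  0.65    1.7772 -0.9479  0.693   0.2507]
down [0.5623 0.0507 0.8254] k [ 0.8264  0.0007 -0.563 ] ky [ 0.0291 -0.9987  0.0415]
elbow [ 0.545  -0.1579  0.1327] tip [ 0.5463 -0.1607  0.0677] kx [-0.1936  0.98   -0.0458]
220 [101, 99, 94, 84, 75, 73, 73, 75, 77, 77, 76, 74, 68, 60, 53, 50, 47, 46, 44] L nan R 14.67 c nan
222 [100, 99, 97, 89, 80, 73, 72, 72, 68, 63, 57, 53, 50, 48, 46, 44, 41, 41, 40] L nan R 12.34 c nan
224 [101, 101, 100, 97, 89, 79, 68, 59, 54, 51, 48, 46, 44, 42, 41, 39, 40, 39, 40] L nan R 10.53 c nan
226 [101, 100, 99, 99, 98, 93, 82, 66, 53, 46, 43, 41, 40, 40, 41, 41, 40, 39, 39] L nan R 10.19 c nan
228 [100, 99, 99, 98, 97, 99, 103, 106, 95, 74, 53, 44, 45, 51, 57, 53, 46, 42, 40] L 8.14 R 11.96 c 10.05
230 [100, 99, 98, 97, 98, 106, 129, 147, 148, 130, 99, 69, 56, 58, 61, 58, 50, 43, 43] L 8.72 R 13.08 c 10.90
232 [99, 98, 97, 96, 96, 102, 122, 152, 169, 164, 144, 119, 89, 63, 49, 48, 50, 57, 67] L 9.28 R 14.33 c 11.80
234 [97, 96, 96, 97, 98, 101, 109, 125, 137, 138, 133, 126, 112, 90, 75, 73, 84, 97, 107] L 9.31 R 15.13 c 12.22
236 [98, 98, 101, 103, 107, 108, 109, 112, 118, 121, 123, 123, 121, 113, 103, 107, 125, 146, 162] L 9.72 R 15.87 c 12.80
238 [108, 108, 103, 93, 94, 103, 108, 113, 118, 121, 122, 123, 122, 114, 100, 94, 109, 139, 166] L 9.28 R 16.35 c 12.82
240 [145, 127, 104, 89, 89, 99, 108, 112, 115, 116, 116, 116, 114, 108, 101, 97, 103, 126, 156] L 8.65 R 16.17 c 12.41
242 [168, 133, 95, 82, 85, 91, 96, 96, 93, 90, 88, 88, 90, 89, 89, 87, 90, 116, 158] L 7.61 R 12.95 c 10.28
```

The key bottomed at about 26 mm deep. Next I'll work out the arc for turning clockwise about the bolt axis.

```bash
cat > arc.py <<'E'
from h import *
A=np.array([.5443,-.1562,0])
P0=np.array([.555,-.2061,.1295]);RR0=Ro.from_euler('xyz',[-3.0797,.5935,1.798])
def at(al):
    z=Ro.from_euler('z',-al,degrees=True);return A+z.apply(P0-A),(z*RR0).as_matrix()
def rows(pc,Rc,als):
    for a in als:
        p,R=at(a);print(a,np.round(Rc.T@(p-pc)*100,2).tolist(),np.round(np.degrees(Ro.from_matrix(Rc.T@R).as_rotvec()),1).tolist())
E
python3 - <<'E'
from arc import *
rows(np.array([.555,-.2061,.1268]),RR0.as_matrix(),range(0,28,3))
E
```

```text
0 [-0.15, -0.01, -0.22] [0.0, 0.0, -0.0]
3 [-0.14, -0.28, -0.21] [1.7, 0.2, 2.5]
6 [-0.12, -0.55, -0.21] [3.4, 0.3, 5.0]
9 [-0.09, -0.81, -0.22] [5.0, 0.5, 7.4]
12 [-0.04, -1.08, -0.23] [6.7, 0.6, 9.9]
15 [0.01, -1.34, -0.25] [8.4, 0.8, 12.4]
18 [0.08, -1.59, -0.28] [10.1, 0.9, 14.9]
21 [0.15, -1.85, -0.32] [11.7, 1.1, 17.4]
24 [0.24, -2.09, -0.36] [13.4, 1.2, 19.9]
27 [0.34, -2.34, -0.41] [15.1, 1.4, 22.3]
```

Emit:
{"fn": "send_rows", "kwargs": {"commands": [{"linear": [-0.15, -0.01, -0.22], "rot": [0, 0, 0], "fingers": -1}, {"linear": [-0.14, -0.28, -0.21], "rot": [1.7, 0.2, 2.5], "fingers": -1}, {"linear": [-0.12, -0.55, -0.21], "rot": [3.4, 0.3, 5], "fingers": -1}, {"linear": [-0.09, -0.81, -0.22], "rot": [5, 0.5, 7.4], "fingers": -1}, {"linear": [-0.04, -1.08, -0.23], "rot": [6.7, 0.6, 9.9], "fingers": -1}, {"linear": [0.01, -1.34, -0.25], "rot": [8.4, 0.8, 12.4], "fingers": -1}, {"linear": [0.08, -1.59, -0.28], "rot": [10.1, 0.9, 14.9], "fingers": -1}, {"linear": [0.15, -1.85, -0.32], "rot": [11.7, 1.1, 17.4], "fingers": -1}, {"linear": [0.24, -2.09, -0.36], "rot": [13.4, 1.2, 19.9], "fingers": -1}, {"linear": [0.24, -2.09, -0.36], "rot": [13.4, 1.2, 19.9], "fingers": -1}]}}

```text
time_s: 27.8
eef_pos: [0.5364, -0.207, 0.1298]
tool_rot: [-3.085, 0.595, 1.38]
wrist_force: [1.7, -5.3, 0.1]
gripper_width: 0.178
finger_force: 31.7
```

```bash
cat > st2.py <<'E'
from arc import *
import sys
a=float(sys.argv[1])
p0,R0,s=now();p,R=at(a);print(s['time_s'],p0,s['tool_rot'],'F',np.round(s['wrist_force'],1),'M',np.round(s['moment'],2),np.round(s['qpos'],2),s['gripper_width'])
yaw=lambda R:np.degrees(np.arctan2(R[0,1],-R[1,1]))
d=p0-A;d0=P0-A
print('pos err mm',(p0-p)*1000,'tool yaw',yaw(R0),'want',yaw(R),'polar turn',np.degrees(np.arctan2(d0[1],d0[0])-np.arctan2(d[1],d[0])),'radius',np.hypot(*d[:2]),np.hypot(*d0[:2]))
g=(p0-.008*R0[:,2]-A)[:2];F=np.array(s['wrist_force']);print('axis torque from tool',-(g[0]*F[1]-g[1]*F[0]))
rows(p,R,[float(v) for v in sys.argv[2:]])
E
python3 st2.py 24 27 30 33 36 38 40
```

```text
27.8 [ 0.5364 -0.207   0.1298] [-3.0849  0.595   1.3796] F [ 1.7 -5.3  0.1] M [-0.48 -0.46  1.14] [-0.27  0.69  1.65 -0.75  0.97  0.43] 0.17788407328209666
pos err mm [ 2.6227 -0.813   0.2847] tool yaw 77.2215859804975 want 77.03280787314475 polar turn 20.94874806946117 radius 0.05136200687546363 0.05103430218980172
axis torque from tool -0.11447439186444647
27.0 [0.01, -0.27, 0.01] [1.7, 0.2, 2.5]
30.0 [0.03, -0.53, 0.01] [3.4, 0.3, 5.0]
33.0 [0.06, -0.8, 0.01] [5.0, 0.5, 7.4]
36.0 [0.11, -1.06, -0.01] [6.7, 0.6, 9.9]
38.0 [0.14, -1.24, -0.02] [7.8, 0.7, 11.6]
40.0 [0.18, -1.41, -0.04] [8.9, 0.8, 13.2]
```

Emit:
{"fn": "send_rows", "kwargs": {"commands": [{"linear": [0.01, -0.27, 0.01], "rot": [1.7, 0.2, 2.5], "fingers": -1}, {"linear": [0.03, -0.53, 0.01], "rot": [3.4, 0.3, 5], "fingers": -1}, {"linear": [0.06, -0.8, 0.01], "rot": [5, 0.5, 7.4], "fingers": -1}, {"linear": [0.11, -1.06, -0.01], "rot": [6.7, 0.6, 9.9], "fingers": -1}, {"linear": [0.11, -1.06, -0.01], "rot": [6.7, 0.6, 9.9], "fingers": -1}, {"linear": [0.11, -1.06, -0.01], "rot": [6.7, 0.6, 9.9], "fingers": -1}, {"linear": [0.11, -1.06, -0.01], "rot": [6.7, 0.6, 9.9], "fingers": -1}, {"linear": [0.11, -1.06, -0.01], "rot": [6.7, 0.6, 9.9], "fingers": -1}, {"linear": [0.11, -1.06, -0.01], "rot": [6.7, 0.6, 9.9], "fingers": -1}, {"linear": [0.11, -1.06, -0.01], "rot": [6.7, 0.6, 9.9], "fingers": -1}]}}

```text
time_s: 29.05
eef_pos: [0.5258, -0.204, 0.1298]
tool_rot: [-3.085, 0.595, 1.171]
wrist_force: [1.7, -6.2, 1.1]
gripper_width: 0.179
finger_force: 31.5
```

```bash
python3 st2.py 36 39 42 45 48 50
```

```text
29.05 [ 0.5258 -0.204   0.1298] [-3.0848  0.5951  1.1711] F [ 1.7 -6.2  1.1] M [-0.66 -0.45  1.09] [-0.28  0.71  1.59 -0.67  1.09  0.53] 0.17872472686571084
pos err mm [ 2.1544 -1.18    0.2998] tool yaw 65.27336314865767 want 65.03280787314475 polar turn 33.265137594874076 radius 0.05129879682335158 0.05103430218980172
axis torque from tool -0.17544193654100487
39.0 [0.01, -0.27, 0.01] [1.7, 0.2, 2.5]
42.0 [0.03, -0.53, 0.01] [3.4, 0.3, 5.0]
45.0 [0.06, -0.8, 0.01] [5.0, 0.5, 7.4]
48.0 [0.11, -1.06, -0.01] [6.7, 0.6, 9.9]
50.0 [0.14, -1.24, -0.02] [7.8, 0.7, 11.6]
```

Emit:
{"fn": "send_rows", "kwargs": {"commands": [{"linear": [0, -0.13, 0], "rot": [0.8, 0.1, 1.2], "fingers": -1}, {"linear": [0.01, -0.27, 0.01], "rot": [1.7, 0.2, 2.5], "fingers": -1}, {"linear": [0.02, -0.4, 0.01], "rot": [2.5, 0.25, 3.7], "fingers": -1}, {"linear": [0.03, -0.53, 0.01], "rot": [3.4, 0.3, 5], "fingers": -1}, {"linear": [0.045, -0.67, 0.01], "rot": [4.2, 0.4, 6.2], "fingers": -1}, {"linear": [0.06, -0.8, 0.01], "rot": [5, 0.5, 7.4], "fingers": -1}, {"linear": [0.06, -0.8, 0.01], "rot": [5, 0.5, 7.4], "fingers": -1}, {"linear": [0.06, -0.8, 0.01], "rot": [5, 0.5, 7.4], "fingers": -1}, {"linear": [0.06, -0.8, 0.01], "rot": [5, 0.5, 7.4], "fingers": -1}, {"linear": [0.06, -0.8, 0.01], "rot": [5, 0.5, 7.4], "fingers": -1}]}}

```text
time_s: 30.3
eef_pos: [0.5183, -0.2005, 0.1297]
tool_rot: [-3.085, 0.594, 1.015]
wrist_force: [1.7, -7.7, 0.1]
gripper_width: 0.177
finger_force: 31.4
```

```bash
python3 st2.py 45 48 51 54 57
```

```text
30.3 [ 0.5183 -0.2005  0.1297] [-3.0848  0.5944  1.0149] F [ 1.7 -7.7  0.1] M [-0.79 -0.4   1.2 ] [-0.29  0.72  1.55 -0.6   1.18  0.61] 0.17709503799210294
pos err mm [ 1.7676 -1.4232  0.2414] tool yaw 56.32563973437819 want 56.03280787314474 polar turn 42.47915653543666 radius 0.051318858460445226 0.05103430218980172
axis torque from tool -0.245273990606781
48.0 [0.01, -0.27, 0.01] [1.7, 0.2, 2.5]
51.0 [0.03, -0.53, 0.01] [3.4, 0.3, 5.0]
54.0 [0.06, -0.8, 0.01] [5.0, 0.5, 7.4]
57.0 [0.11, -1.06, -0.01] [6.7, 0.6, 9.9]
```

Emit:
{"fn": "send_rows", "kwargs": {"commands": [{"linear": [0, -0.13, 0], "rot": [0.8, 0.1, 1.2], "fingers": -1}, {"linear": [0.01, -0.27, 0.01], "rot": [1.7, 0.2, 2.5], "fingers": -1}, {"linear": [0.02, -0.4, 0.01], "rot": [2.5, 0.25, 3.7], "fingers": -1}, {"linear": [0.03, -0.53, 0.01], "rot": [3.4, 0.3, 5], "fingers": -1}, {"linear": [0.03, -0.53, 0.01], "rot": [3.4, 0.3, 5], "fingers": -1}, {"linear": [0.03, -0.53, 0.01], "rot": [3.4, 0.3, 5], "fingers": -1}, {"linear": [0.03, -0.53, 0.01], "rot": [3.4, 0.3, 5], "fingers": -1}, {"linear": [0.03, -0.53, 0.01], "rot": [3.4, 0.3, 5], "fingers": -1}, {"linear": [0.03, -0.53, 0.01], "rot": [3.4, 0.3, 5], "fingers": -1}, {"linear": [0.03, -0.53, 0.01], "rot": [3.4, 0.3, 5], "fingers": -1}]}}

```text
time_s: 31.55
eef_pos: [0.5137, -0.1975, 0.1298]
tool_rot: [-3.084, 0.595, 0.909]
wrist_force: [1.5, -7.2, 1.6]
gripper_width: 0.176
finger_force: 31.3
```

```bash
python3 st2.py 51 53 55 57 59
```

```text
31.55 [ 0.5137 -0.1975  0.1298] [-3.0841  0.5947  0.9094] F [ 1.5 -7.2  1.6] M [-0.84 -0.33  1.14] [-0.3   0.73  1.53 -0.56  1.23  0.67] 0.176455721597349
pos err mm [ 1.4775 -1.555   0.2595] tool yaw 50.26053111473715 want 50.03280787314473 polar turn 48.62736111044117 radius 0.05136077102463813 0.05103430218980172
axis torque from tool -0.2560616360774677
53.0 [0.0, -0.18, 0.01] [1.1, 0.1, 1.7]
55.0 [0.02, -0.36, 0.01] [2.2, 0.2, 3.3]
57.0 [0.03, -0.53, 0.01] [3.4, 0.3, 5.0]
59.0 [0.05, -0.71, 0.01] [4.5, 0.4, 6.6]
```

Emit:
{"fn": "send_rows", "kwargs": {"commands": [{"linear": [0, -0.09, 0], "rot": [0.6, 0.05, 0.8], "fingers": -1}, {"linear": [0, -0.18, 0.01], "rot": [1.1, 0.1, 1.7], "fingers": -1}, {"linear": [0.01, -0.27, 0.01], "rot": [1.7, 0.15, 2.5], "fingers": -1}, {"linear": [0.02, -0.36, 0.01], "rot": [2.2, 0.2, 3.3], "fingers": -1}, {"linear": [0.025, -0.45, 0.01], "rot": [2.8, 0.25, 4.1], "fingers": -1}, {"linear": [0.03, -0.53, 0.01], "rot": [3.4, 0.3, 5], "fingers": -1}, {"linear": [0.03, -0.53, 0.01], "rot": [3.4, 0.3, 5], "fingers": -1}, {"linear": [0.03, -0.53, 0.01], "rot": [3.4, 0.3, 5], "fingers": -1}, {"linear": [0.03, -0.53, 0.01], "rot": [3.4, 0.3, 5], "fingers": -1}, {"linear": [0.03, -0.53, 0.01], "rot": [3.4, 0.3, 5], "fingers": -1}]}}

```text
time_s: 32.8
eef_pos: [0.51, -0.1944, 0.1298]
tool_rot: [-3.085, 0.595, 0.804]
wrist_force: [0.6, -8.2, 0.9]
gripper_width: 0.182
finger_force: 32.1
```

```bash
python3 st2.py 57 59 61 63 65
```

```text
32.8 [ 0.51   -0.1944  0.1298] [-3.085   0.5947  0.8043] F [ 0.6 -8.2  0.9] M [-0.9  -0.34  1.47] [-0.31  0.74  1.5  -0.52  1.28  0.72] 0.18174086577934456
pos err mm [ 1.7602 -2.0375  0.2707] tool yaw 44.26329190947979 want 44.03280787314473 polar turn 54.00012984880478 radius 0.0513055456501483 0.05103430218980172
axis torque from tool -0.27371340630252555
59.0 [0.0, -0.18, 0.01] [1.1, 0.1, 1.7]
61.0 [0.02, -0.36, 0.01] [2.2, 0.2, 3.3]
63.0 [0.03, -0.53, 0.01] [3.4, 0.3, 5.0]
65.0 [0.05, -0.71, 0.01] [4.5, 0.4, 6.6]
```

Emit:
{"fn": "send_rows", "kwargs": {"commands": [{"linear": [0, -0.09, 0], "rot": [0.6, 0.05, 0.8], "fingers": -1}, {"linear": [0, -0.18, 0.01], "rot": [1.1, 0.1, 1.7], "fingers": -1}, {"linear": [0.01, -0.27, 0.01], "rot": [1.7, 0.15, 2.5], "fingers": -1}, {"linear": [0.02, -0.36, 0.01], "rot": [2.2, 0.2, 3.3], "fingers": -1}, {"linear": [0.02, -0.36, 0.01], "rot": [2.2, 0.2, 3.3], "fingers": -1}, {"linear": [0.02, -0.36, 0.01], "rot": [2.2, 0.2, 3.3], "fingers": -1}, {"linear": [0.02, -0.36, 0.01], "rot": [2.2, 0.2, 3.3], "fingers": -1}, {"linear": [0.02, -0.36, 0.01], "rot": [2.2, 0.2, 3.3], "fingers": -1}, {"linear": [0.02, -0.36, 0.01], "rot": [2.2, 0.2, 3.3], "fingers": -1}, {"linear": [0.02, -0.36, 0.01], "rot": [2.2, 0.2, 3.3], "fingers": -1}]}}

```text
time_s: 34.05
eef_pos: [0.5096, -0.1931, 0.1297]
tool_rot: [-3.091, 0.592, 0.733]
wrist_force: [3.5, -10.4, -0.4]
gripper_width: 0.19
finger_force: 32.3
```

```bash
python3 st2.py 61 63 65 67
```

```text
34.05 [ 0.5096 -0.1931  0.1297] [-3.0914  0.5924  0.7333] F [  3.5 -10.4  -0.4] M [-1.32 -0.88  1.75] [-0.32  0.75  1.49 -0.5   1.31  0.76] 0.18959989280639472
pos err mm [ 3.7489 -3.3403  0.1821] tool yaw 40.407028248117584 want 40.03280787314475 polar turn 55.355775784949806 radius 0.050650865535416215 0.05103430218980172
axis torque from tool -0.44457485277472975
63.0 [0.0, -0.18, 0.01] [1.1, 0.1, 1.7]
65.0 [0.02, -0.36, 0.01] [2.2, 0.2, 3.3]
67.0 [0.03, -0.53, 0.01] [3.4, 0.3, 5.0]
```

The stop is reached: torque has climbed well above the steady level and the tool lags. I'll unload and release.

```bash
python3 st2.py 61 58 55 52 50|tail -4
```

```text
58.0 [0.0, 0.27, -0.02] [-1.7, -0.2, -2.5]
55.0 [0.02, 0.53, -0.04] [-3.4, -0.3, -5.0]
52.0 [0.04, 0.8, -0.08] [-5.0, -0.5, -7.4]
50.0 [0.06, 0.97, -0.1] [-6.2, -0.6, -9.1]
```

Emit:
{"fn": "send_rows", "kwargs": {"commands": [{"linear": [0, 0.27, -0.02], "rot": [-1.7, -0.2, -2.5], "fingers": -1}, {"linear": [0.02, 0.53, -0.04], "rot": [-3.4, -0.3, -5], "fingers": -1}, {"linear": [0.04, 0.8, -0.08], "rot": [-5, -0.5, -7.4], "fingers": -1}, {"linear": [0.06, 0.97, -0.1], "rot": [-6.2, -0.6, -9.1], "fingers": -1}, {"linear": [0.06, 0.97, -0.1], "rot": [-6.2, -0.6, -9.1], "fingers": -1}, {"linear": [0.06, 0.97, -0.1], "rot": [-6.2, -0.6, -9.1], "fingers": -1}, {"linear": [0.06, 0.97, -0.1], "rot": [-6.2, -0.6, -9.1], "fingers": -1}, {"linear": [0.06, 0.97, -0.1], "rot": [-6.2, -0.6, -9.1], "fingers": -1}, {"linear": [0.06, 0.97, -0.1], "rot": [-6.2, -0.6, -9.1], "fingers": -1}, {"linear": [0.06, 0.97, -0.1], "rot": [-6.2, -0.6, -9.1], "fingers": -1}]}}

```text
time_s: 35.3
eef_pos: [0.5127, -0.1962, 0.1294]
tool_rot: [-3.08, 0.594, 0.925]
wrist_force: [-2.2, -1.5, 1.1]
gripper_width: 0.173
finger_force: 29.5
```

```bash
python3 st2.py 50; python3 - <<'E'
from h import *
cv2.imwrite('pics/w20.png',cams.get_image('wrist')[:,:,::-1])
g=cv2.cvtColor(cv2.imread('pics/w20.png'),cv2.COLOR_BGR2GRAY)
for r_ in range(150,290,14):print(r_,g[r_-1:r_+2,280:372:2].mean(0).astype(int).tolist())
E
```

```text
35.3 [ 0.5127 -0.1962  0.1294] [-3.0803  0.5943  0.925 ] F [-2.2 -1.5  1.1] M [-0.02  0.11  0.05] [-0.3   0.73  1.53 -0.57  1.23  0.66] 0.17317678297400632
pos err mm [-0.2303  0.2344 -0.0773] tool yaw 51.028323970481175 want 51.03280787314473 polar turn 50.36600056943265 radius 0.05099183291125517 0.05103430218980172
axis torque from tool 0.040427703516241496
150 [37, 44, 44, 44, 49, 50, 50, 49, 45, 50, 53, 49, 50, 50, 52, 54, 52, 53, 57, 62, 58, 55, 55, 55, 51, 49, 50, 49, 49, 52, 53, 53, 51, 52, 52, 48, 47, 50, 51, 51, 45, 50, 48, 50, 46, 45]
164 [45, 52, 69, 94, 103, 100, 100, 102, 96, 82, 56, 50, 48, 49, 47, 49, 48, 51, 52, 52, 50, 49, 51, 52, 52, 50, 52, 52, 49, 48, 52, 58, 76, 90, 100, 103, 99, 103, 104, 101, 88, 56, 48, 46, 47, 48]
178 [102, 101, 57, 41, 93, 103, 100, 101, 99, 100, 85, 81, 95, 100, 105, 100, 100, 102, 99, 102, 102, 103, 105, 103, 102, 102, 103, 103, 104, 104, 104, 94, 87, 97, 103, 101, 101, 42, 45, 48, 43, 62, 98, 105, 103, 103]
192 [95, 42, 50, 44, 49, 47, 96, 105, 102, 103, 97, 95, 105, 102, 102, 103, 102, 101, 101, 104, 106, 104, 105, 102, 107, 107, 104, 1
[... 766 characters left out ...]
8 [150, 145, 187, 246, 247, 246, 245, 239, 198, 104, 119, 129, 133, 138, 146, 147, 152, 154, 154, 151, 151, 155, 150, 151, 148, 145, 140, 135, 128, 113, 123, 152, 153, 153, 154, 153, 150, 149, 147, 144, 141, 144, 150, 154, 158, 155]
262 [150, 154, 158, 162, 155, 151, 148, 142, 127, 111, 125, 130, 136, 142, 148, 150, 155, 157, 154, 155, 155, 154, 153, 152, 148, 144, 139, 134, 124, 108, 150, 158, 151, 149, 149, 147, 128, 109, 203, 203, 196, 182, 170, 148, 142, 129]
276 [114, 111, 132, 146, 152, 151, 147, 150, 147, 157, 184, 188, 197, 204, 205, 208, 208, 206, 205, 203, 203, 207, 203, 203, 204, 199, 194, 184, 163, 127, 136, 87, 84, 120, 155, 160, 166, 166, 165, 158, 156, 150, 145, 148, 157, 141]
```

Unloaded to about zero torque. Opening and backing out.

Emit:
{"fn": "send_rows", "kwargs": {"commands": [{"linear": [0, 0, 0], "rot": [0, 0, 0], "fingers": 0}, {"linear": [0, 0, 0], "rot": [0, 0, 0], "fingers": 0}, {"linear": [0, 0, 0], "rot": [0, 0, 0], "fingers": 0}, {"linear": [0, 0, 0], "rot": [0, 0, 0], "fingers": 0}, {"linear": [0, 0, -1], "rot": [0, 0, 0], "fingers": 0}, {"linear": [0, 0, -3], "rot": [0, 0, 0], "fingers": 0}, {"linear": [0, 0, -5], "rot": [0, 0, 0], "fingers": 0}, {"linear": [0, 0, -8], "rot": [0, 0, 0], "fingers": 0}, {"linear": [0, 0, -10], "rot": [0, 0, 0], "fingers": 0}, {"linear": [0, 0, -10], "rot": [0, 0, 0], "fingers": 0}]}}

```text
time_s: 36.6
eef_pos: [0.5531, -0.155, 0.214]
tool_rot: [-3.086, 0.592, 0.923]
wrist_force: [0.5, -0.9, 0.5]
gripper_width: 0.497
finger_force: 0.0
```

```bash
python3 - <<'E'
from h import *
p0,R0,s=now();print(s['time_s'],p0,s['wrist_force'],s['gripper_width'])
w=cams.get_image('wrist')[:,:,::-1].copy();cv2.imwrite('pics/w21.png',w)
g=cv2.cvtColor(w,cv2.COLOR_BGR2GRAY)
# predicted key features for bar yaw candidates
A=np.array([.5443,-.1562,.137])
for yw in(50,56,62):
    k=np.array([np.cos(np.radians(yw)),np.sin(np.radians(yw)),0]);print(yw,[np.round(proj('wrist',A-d*k)).tolist() for d in(0,.06,.12,.158)])
for r_ in range(150,345,16):print(r_,g[r_-1:r_+2,250:400:3].mean(0).astype(int).tolist())
E
```

```text
36.6 [ 0.5531 -0.155   0.214 ] [ 0.5102 -0.8606  0.4516] 0.49684242663304995
50 [[319.0, 211.0], [318.0, 266.0], [317.0, 304.0], [316.0, 323.0]]
56 [[319.0, 211.0], [326.0, 266.0], [331.0, 305.0], [333.0, 324.0]]
62 [[319.0, 211.0], [334.0, 266.0], [345.0, 304.0], [350.0, 323.0]]
150 [155, 153, 147, 138, 138, 143, 147, 153, 146, 148, 148, 148, 146, 162, 62, 47, 63, 97, 103, 89, 70, 61, 54, 54, 56, 59, 60, 89, 105, 101, 81, 50, 47, 42, 187, 212, 210, 210, 208, 208, 208, 205, 159, 111, 100, 108, 128, 129, 115, 97]
166 [147, 150, 152, 151, 148, 143, 137, 138, 138, 139, 145, 149, 158, 142, 104, 42, 47, 102, 95, 106, 110, 109, 114, 113, 112, 113, 110, 95, 93, 107, 45, 44, 88, 101, 158, 211, 213, 213, 211, 211, 210, 210, 211, 212, 208, 206, 207, 206, 197, 148]
182 [131, 140, 144, 148, 147, 146, 139, 146, 148, 153, 148, 147, 144, 149, 155, 136, 102, 79, 82, 112, 111, 112, 115, 112, 113, 114, 100, 97, 106, 99, 90, 101, 156, 213, 211, 215, 212, 211, 210, 208, 209, 210, 212, 212, 215, 213, 213, 212, 212, 213]
198 [134, 132, 134, 137, 137, 139, 140, 164, 233, 136, 150, 140, 144, 153, 145, 145, 
[... 1649 characters left out ...]
, 145, 148, 149, 146]
310 [80, 10, 19, 12, 22, 19, 24, 23, 27, 24, 127, 124, 129, 125, 125, 127, 130, 125, 150, 158, 157, 146, 157, 222, 220, 155, 183, 207, 206, 210, 203, 133, 120, 53, 96, 171, 189, 149, 91, 15, 20, 19, 21, 25, 17, 15, 6, 19, 76, 52]
326 [20, 17, 20, 23, 25, 25, 19, 26, 20, 14, 126, 125, 125, 123, 123, 126, 127, 128, 127, 124, 125, 123, 128, 154, 157, 153, 152, 146, 148, 144, 224, 251, 251, 254, 170, 91, 162, 244, 175, 26, 23, 25, 19, 26, 18, 12, 15, 20, 13, 14]
342 [27, 35, 37, 31, 33, 33, 30, 35, 35, 91, 87, 89, 87, 90, 87, 89, 90, 86, 86, 92, 89, 87, 87, 89, 91, 93, 93, 90, 107, 107, 104, 106, 116, 114, 110, 125, 110, 109, 107, 89, 42, 34, 34, 37, 39, 28, 36, 32, 30, 32]
```

Emit:
{"fn": "send_rows", "kwargs": {"commands": [{"linear": [0, 0, -2], "rot": [0, 0, 0], "fingers": 0}, {"linear": [0, 0, -4], "rot": [0, 0, 0], "fingers": 0}, {"linear": [0, 0, -5], "rot": [0, 0, 0], "fingers": 0}, {"linear": [0, 0, -5], "rot": [0, 0, 0], "fingers": 0}, {"linear": [0, 0, -5], "rot": [0, 0, 0], "fingers": 0}, {"linear": [0, 0, -5], "rot": [0, 0, 0], "fingers": 0}, {"linear": [0, 0, -5], "rot": [0, 0, 0], "fingers": 0}, {"linear": [0, 0, -5], "rot": [0, 0, 0], "fingers": 0}, {"linear": [0, 0, -5], "rot": [0, 0, 0], "fingers": 0}, {"linear": [0, 0, -5], "rot": [0, 0, 0], "fingers": 0}]}}

```text
time_s: 37.9
eef_pos: [0.5707, -0.135, 0.2537]
tool_rot: [-3.081, 0.594, 0.925]
wrist_force: [-0.7, 1.3, 0.1]
gripper_width: 0.499
finger_force: 0.0
```

```bash
python3 - <<'E'
from h import *
p0,R0,s=now();print(s['time_s'],p0,s['wrist_force'])
w=cams.get_image('wrist')[:,:,::-1].copy();cv2.imwrite('pics/w22.png',w)
g=cv2.cvtColor(w,cv2.COLOR_BGR2GRAY);hsv=cv2.cvtColor(w,cv2.COLOR_BGR2HSV)
A=np.array([.5443,-.1562,.137])
for yw in(50,56,62):
    k=np.array([np.cos(np.radians(yw)),np.sin(np.radians(yw)),0]);print(yw,[np.round(proj('wrist',A-d*k),1).tolist() for d in(0,.05,.1,.158)])
m=((g>185)&(hsv[:,:,1]<40)).astype(np.uint8);n,l,st,c=cv2.connectedComponentsWithStats(m)
for i in range(1,n):
    if st[i,4]>250:
        ys,xs=np.where(l==i);r=cv2.minAreaRect(np.c_[xs,ys].astype(np.float32));print(st[i],c[i].round(1),r)
E
```

```text
37.9 [ 0.5707 -0.135   0.2537] [-0.6619  1.3339  0.1112]
50 [[319.4, 196.8], [318.5, 238.6], [317.9, 270.9], [317.3, 300.2]]
56 [[319.4, 196.8], [324.6, 238.7], [328.6, 271.1], [332.2, 300.6]]
62 [[319.4, 196.8], [330.6, 238.4], [339.2, 270.7], [347.2, 300.2]]
[ 518    0  103   41 2529] [567.5  14.9] ((569.0, 20.0), (40.0, 102.0), 90.0)
[ 251   77  148  118 4412] [319.  133.7] ((323.6345520019531, 141.64939880371094), (153.58120727539062, 47.36919403076172), 37.69424057006836)
[   0  172  132  131 5945] [ 63.1 243.4] ((43.77752685546875, 248.34173583984375), (149.47689819335938, 93.73631286621094), 28.300756454467773)
[591 187  35  17 368] [609.6 195. ] ((608.8999633789062, 196.3000030517578), (15.652474403381348, 34.435447692871094), 63.43495178222656)
[ 311  198   31  105 1444] [325.4 247.5] ((325.893798828125, 249.56629943847656), (104.17253875732422, 25.4012451171875), 86.85504150390625)
[270 211  17  55 276] [276.4 234.5] ((278.390869140625, 237.96241760253906), (54.19642639160156, 15.426799774169922), 88.45184326171875)
[343 223  51  16 368] [367.8 230.2] ((367.7798156738281, 230.23394775390625), (49.328060150146484, 13.02643871307373), 16.699243545532227)
[395 233  26  20 301] [407.5 242.3] ((407.4999694824219, 242.49998474121094), (21.35595703125, 16.918352127075195), 56.3099365234375)
[506 275  30  52 410] [520.1 301. ] ((519.09912109375, 301.7783203125), (57.79151153564453, 10.684144973754883), 60.945396423339844)
[333 296  31  33 441] [348.  316.1] ((350.6207275390625, 314.4482727050781), (26.368741989135742, 30.0826473236084), 21.801410675048828)
```

```bash
python3 -c "
from station import r
print(r.finish_job())"
```

```text
the job is handed in; nothing more can be done
None
```

I handed the job in at about 38 s. The key stands in the bolt, bottomed at about 26 mm of the 27 mm socket and turned clockwise until the torque rose at the stop. The gripper has let go and is clear. I judged the tight end by torque alone. When I drew the key out, something, probably the side table, pushed the arm with about 29 N (limit 40 N), and I backed off. I did not re-check the bystanders afterwards.

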